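Find the bore of a bearing cap by feel and hold it up to the magnifier

TASK

First turn the bench magnifier so that its lens faces the upright spindle of the dismantled turntable foot, and tip the lens 35 degrees down. Then take the bearing cap from the front V-block (the one nearer the robot): one end has the deep blind bore and the other only a shallow recess that looks much the same, so try the cap on the spindle to feel which end is which, and turn it over if need be. Finish still holding the cap in the gripper above the spindle and clear of it, bore straight up, with the mouth of the bore in the magnifier's line of sight; leave the other cap on its V-block and do not disturb the glaze jar.

Things in the scene. Friction and masses are not known exactly. Their poses are not given: they have to be found in the camera images.
- cap_1: one of two outwardly identical aluminium bearing caps: cylinder 42 mm in diameter, 52 mm long, about 0.18 kg, with two flats 38 mm apart (its +-x sides), lying in vblock_1. Origin at its middle, y along its axis. One end has a blind bore 20 mm wide and 22 mm deep, the other a recess as wide but only 4 mm deep; which end (+y or -y) has the bore differs between the caps and must be felt out
- cap_2: the other cap, same size and axes as cap_1, lying in the groove of vblock_2
- vblock_1: fixed steel V-block, 36 mm wide (x), 40 mm long (y, along its groove), 32 mm high; origin under its centre. The axis of a cap lying in the 90 degree groove is 46 mm above the bench and its flats stand upright; the cap overhangs each end by 6 mm; open fingers pass outside the block on both sides. Either block may be the front one (smaller x)
- vblock_2: second V-block, same as vblock_1
- spindle_tip (a point): tip of the fixed upright spindle, 58 mm above the bench; shaft 14 mm in diameter with a bevelled nose, standing 32 mm out of a round cast foot (84 mm in diameter; hub 26 mm wide, 26 mm high). It enters the bore with 3 mm of play all round; the cap then stops with the bore's floor on the tip
- magnifier: bench magnifier, fixed: round foot 100 mm in diameter; origin under the centre of the foot, on the swivel axis. Yaw 0 has its front at -x
- magnifier_swivel (a joint): swivel of the magnifier's column about the vertical (rad, anticlockwise from above is positive); at 0 the lens faces the foot's -x. Stays where it is left (friction about 0.12 N m)
- magnifier_tilt (a joint): tilt of the lens head about a level axis through the lens centre (rad); 0 is an upright lens, positive tips the lens face down. Stays where it is left (friction about 0.15 N m)
- lens (a point): centre of the round lens (black ring 88 mm in diameter, 16 mm thick, in a fork 132 mm wide over its side knobs), on the swivel axis 230 mm above the bench, on the tilt axis too; its own -x is the line of sight, y lies along the tilt axis, z towards the tab
- tab (a point): middle of the grip on the black tab that stands up from the lens ring, 64 mm from the lens centre along the lens's z: 8 mm thick (x), 26 mm wide (y), its top edge 78 mm and the ring's top 44 mm from the lens centre. Pinch it front and back from above to turn and tip the head
- jar: bystander: glass glaze jar with a pale lid, 51 mm in diameter, 68 mm tall, standing to the right of the V-blocks; origin under its centre
There are look-alikes about, which are no part of the job. Leave any brown look-alike of the cap_2 alone.

How it is judged:
By the outcome, as a careful person would: the job done as asked, in the order asked, and still so for the second after the job is handed in, while the arm keeps its last pose, push and grip.
It also fails if it takes over 72 s, if anything falls off the work surface, if the arm or the gripper's body presses on something with over 40 N, if the wrist force passes 120 N, or if a joint passes its speed limit or range.

ROBOT

A 7-joint arm with a two-finger parallel gripper is mounted at the origin on a cart in front of the work surface, level with it; the furniture and walls round the work are solid. World frame = base frame: x ahead of the robot, y to its left, z up, the work surface at z = 0. Lengths are in m, angles in rad, forces in N, time in s.
With the tool pointing down it reaches from about 0.4 to 0.875 m from the base axis. Payload 19.3 kg.
Tool frame: the origin (TCP) lies at the very end of the fingers, on their centre line; the grasp point (between the pads) lies 19 mm behind it; z points along the fingers, y is the line along which they close (so a half turn about z gives the same grasp; the last joint's range is limited). The gripper opens to 85 mm and grips with 20 to 120 N. Pads are 22 mm wide; open, the fingers measure 114 mm over their backs; the gripper's body (76 mm by 85 mm) begins 54 mm behind the grasp point. The pads swing forward as they close: fully open they stand 13 mm farther back than shut.
Start: joints at [1.176, 0.521, -0.036, 1.599, 0.021, 1.021, -0.113], TCP at [0.199, -0.592, 0.231] pointing down, gripper open.
Joint ranges: [-2.91, 2.91], [-0.3, 2.13], [-1.5, 1.42], [0.17, 2.43], [-1.26, 4.41], [0.16, 1.93], [-2.52, 2.52]. Speed limits (rad/s): [1.89, 1.89, 2.39, 2.39, 3.01, 3.01, 3.01].

INTERFACE

Orientations are given as [roll, pitch, yaw] about the fixed x, y, z axes, in that order (R = Rz(yaw) Ry(pitch) Rx(roll)).
In Python, from workcell import bot gives the robot as it stands.
- The arm moves only by the tool carry_out, never from a script. Its argument "rows" is a list that holds one entry, the list of rows, each a list of 4 numbers: the shift along the tool's x, y, z in m, then the turn about the tool's z in degrees. In form: [[[x, y, z, twist], ...]]. A call has 1 to 12 rows; each row is the pose to reach, as a shift and turn from the pose commanded when the call began, along the tool's axes at that moment; what a row does not reach only later rows make up. A row lasts 1/12 s, in which the tool goes at most 41.7 mm and 7.16 degrees, less where a joint would pass 70% of its speed; a pose out of reach is approached as far as the arm can. A call with a gripper value outside its range is refused whole. "grip" is the finger opening in m, from 0 to 0.0854, set as the call begins (left out, the last holds). The fingers move at their own pace and stop on an object; "grip_force" is the grip in N (left out, the last holds). Time passes only in rows, so rows that repeat a pose let the fingers close. It gives the time, the measured TCP pose, the force, the opening and the grip force at its end, in the units of the state.
- bot.observe(): the state, without advancing time (a new reading comes with each control period).
- bot.grab_frame(name): name is "scene" or "side" or "wrist"; returns a dict with "pixels" (400x640x3 uint8, red, green, blue), "K" (3x3 intrinsics, pixels), "pose" (4x4, takes a point from camera to world coordinates). Camera axes: x right, y down, z forward; pixel columns grow to the right and rows downward; lengths in m; the calibration is good to about 2 mm. The wrist camera is an equidistant fisheye: a pixel r from the principal point sees the ray r / f radians off the axis. A picture is of the moment at which its call begins. There is no depth.
- bot.job_done(): hands the job in; it is judged then, once.
Trained networks look in a picture, given as the dict that the camera call returned (one of the last four; its "shot" number tells which), for a name from the list of things; names that differ only in an ending like _2 or _b are one class to them, and where a whole thing is asked for, a point or a joint stands for the part that bears it (a point fixed in the world has none). Each returns a list of dicts, best first, with "conf" (0 to 1); they miss things now and then, are a little off and sometimes report something else, mostly with a low value. They report only what shows in the picture. A call takes as long as a camera call. They do not tell look-alikes from the thing itself.
- bot.look_for(picture, label): "position" ([column, row] in pixels, amid what is visible of it).
- bot.regions_of(picture, label): "region" (400x640 bool, what is visible of it) and "position" ([column, row] in pixels, amid what is visible of it).
- bot.spot_point(picture, label): "position" ([column, row] in pixels: a listed point, or the origin of a listed thing).
The state is a dict: "clock": time; "qpos": joint angles; "qd": joint speeds; "joint_efforts": joint torques, N m; "position": TCP position; "tool_rot": TCP orientation; "force": force on the tool from outside, world axes, zero at the start; "moment": the same for the moment, N m; "grip_width": finger opening in m; "finger_force": force on a finger pad.
Only numpy, scipy, OpenCV 4.12 (cv2) and the standard library are available. Lean on these libraries where they do the work, as an engineer would, in place of code of your own. Each camera call takes 0.05 s, during which the arm holds its last target. There are 200 camera calls.

## Working session

There is one attempt and no reset: what is moved stays moved. The work goes in short steps, Python scripts to look and compute and a tool call to move; the robot and the scene stay as the last step left them, time stands still between calls to the robot, and variables do not carry over. Pictures are saved under pics/ and viewed, at most 10 in all, crops included, and the job is handed in when it is done.

Besides the shell and the picture viewer there is one more tool, called after "Request:" as name(argument=value, ...) on one line, values as JSON. carry_out: Moves the arm, as the interface text tells. Its arguments: {"type":"object","properties":{"rows":{"type":"array","items":{"type":"array","items":{"type":"array","items":{"type":"number"}}}},"grip":{"type":"number"},"grip_force":{"type":"number"}},"required":["rows"]}

```bash
ls; mkdir -p pics; cat > h.py <<'E'
import numpy as np,cv2
from workcell import bot
from scipy.spatial.transform import Rotation as R
def save(p,name): cv2.imwrite('pics/'+name,cv2.cvtColor(p['pixels'],cv2.COLOR_RGB2BGR))
def ray(p,uv,fish=False):
    K=p['K'];x=(uv[0]-K[0,2])/K[0,0];y=(uv[1]-K[1,2])/K[1,1]
    if fish:
        t=np.hypot(x,y);d=np.array([x/t*np.sin(t),y/t*np.sin(t),np.cos(t)]) if t>1e-9 else np.array([0,0,1.])
    else: d=np.array([x,y,1.])
    d=p['pose'][:3,:3]@d
    return p['pose'][:3,3],d/np.linalg.norm(d)
def atz(p,uv,z,fish=False):
    o,d=ray(p,uv,fish);return o+d*(z-o[2])/d[2]
def proj(p,X,fish=False):
    T=np.linalg.inv(p['pose']);c=T[:3,:3]@np.asarray(X)+T[:3,3];K=p['K']
    if fish:
        r=np.hypot(c[0],c[1]);t=np.arctan2(r,c[2]);q=c[:2]/max(r,1e-9)*t
    else: q=c[:2]/c[2]
    return np.array([K[0,0]*q[0]+K[0,2],K[1,1]*q[1]+K[1,2]])
def tri(rs):
    A=0;b=0
    for o,d in rs:
        M=np.eye(3)-np.outer(d,d);A=A+M;b=b+M@o
    return np.linalg.solve(A,b)
E
python3 - <<'E'
from h import *
np.set_printoptions(precision=3,suppress=True)
s=bot.observe();print({k:np.round(v,3) for k,v in s.items()})
for n in ['scene','side']:
    p=bot.grab_frame(n);save(p,n+'0.png');print(n,p['pose'][:3,3],p['pose'][:3,2],p['K'][0,0])
    for l,z in [('cap_1',.046),('vblock_1',0),('spindle_tip',.058),('magnifier',0),('lens',.23),('tab',.29),('jar',0)]:
        for r in bot.spot_point(p,l): print(l,np.round(r['position'],1),round(r['conf'],2),atz(p,r['position'],z))
E
```

```text
pics
{'clock': np.float64(0.0), 'qpos': array([ 1.176,  0.522, -0.036,  1.6  ,  0.021,  1.021, -0.113]), 'qd': array([-0.001, -0.002,  0.002, -0.001, -0.001,  0.   , -0.001]), 'joint_efforts': array([  0.   , -92.711,   1.98 , -36.995,   0.018,   0.008,   0.   ]), 'position': array([ 0.199, -0.592,  0.231]), 'tool_rot': array([-3.141,  0.   ,  0.325]), 'force': array([ 0.667,  0.866, -0.193]), 'moment': array([-0.038,  0.027, -0.009]), 'finger_force': np.float64(0.0), 'grip_width': np.float64(0.085)}
scene [-0.451 -0.752  0.621] [ 0.806  0.422 -0.414] 431.6992280402808
cap_1 [387.8 218.9] 0.74 [ 0.621 -0.405  0.046]
cap_1 [295.6 261.9] 0.67 [ 0.312 -0.276  0.046]
cap_1 [320.6 276.7] 0.64 [ 0.282 -0.36   0.046]
cap_1 [340. 241.] 0.59 [ 0.448 -0.332  0.046]
vblock_1 [341.8 253.4] 0.5 [ 0.462 -0.331  0.   ]
vblock_1 [388.3 238. ] 0.47 [ 0.593 -0.418  0.   ]
spindle_tip [296.4 221.5] 0.63 [ 0.478 -0.183  0.058]
magnifier [312.3 211.6] 0.97 [ 0.656 -0.137  0.   ]
lens [313.7 147.2] 0.68 [ 0.631 -0.164  0.23 ]
tab [307.4 127.3] 0.6 [ 0.626 -0.148  0.29 ]
jar [408.9 254.3] 0.93 [ 0.532 -0.497  0.   ]
jar [387.8 237.4] 0.36 [ 0.596 -0.416  0.   ]
side [0.424 0.697 0.649] [ 0.01  -0.904 -0.428] 449.0015362518881
cap_1 [355.3 262.1] 0.82 [ 0.351 -0.217  0.046]
cap_1 [419.1 250.1] 0.74 [ 0.186 -0.281  0.046]
cap_1 [367.5 245. ] 0.59 [ 0.316 -0.298  0.046]
cap_1 [268.3 216. ] 0.55 [ 0.591 -0.441  0.046]
cap_1 [312.2 235.9] 0.51 [ 0.46  -0.336  0.046]
vblock_1 [269.7 235.6] 0.55 [ 0.584 -0.409  0.   ]
vblock_1 [313.9 246.6] 0.47 [ 0.456 -0.357  0.   ]
spindle_tip [299.2 265.3] 0.83 [ 0.484 -0.178  0.058]
magnifier [233.8 289.7] 0.62 [ 0.635 -0.155  0.   ]
magnifier [312.3 249.4] 0.62 [ 0.46  -0.342  0.   ]
lens [226.5 199. ] 0.94 [ 0.639 -0.165  0.23 ]
tab [223.8 172.8] 0.57 [ 0.641 -0.166  0.29 ]
jar [291.6 222. ] 0.65 [ 0.529 -0.494  0.   ]
```

```bash
python3 - <<'E'
import cv2
for n in ['scene0','side0']:
    i=cv2.imread(f'pics/{n}.png')
    c=i[90:320,190:470] ; cv2.imwrite(f'pics/{n}c.png',cv2.resize(c,None,fx=2.6,fy=2.6,interpolation=cv2.INTER_CUBIC))
E
```

```text
(no output)
```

View pics/scene0c.png

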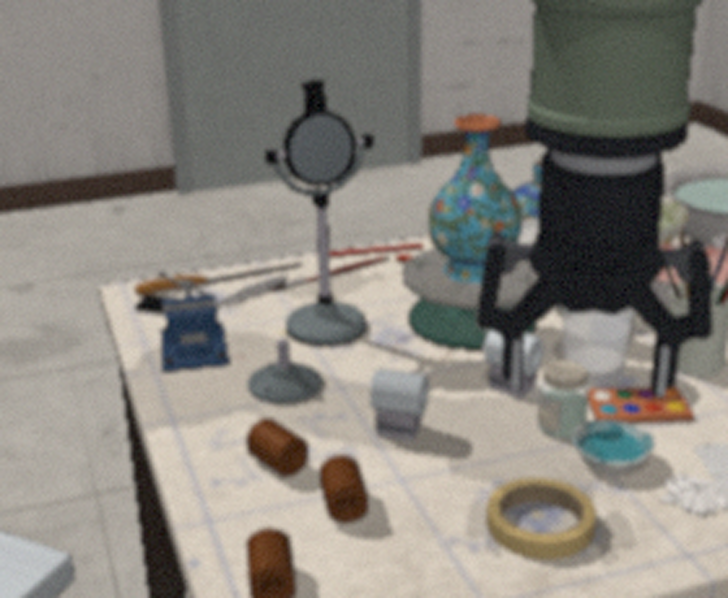

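View pics/side0c.png

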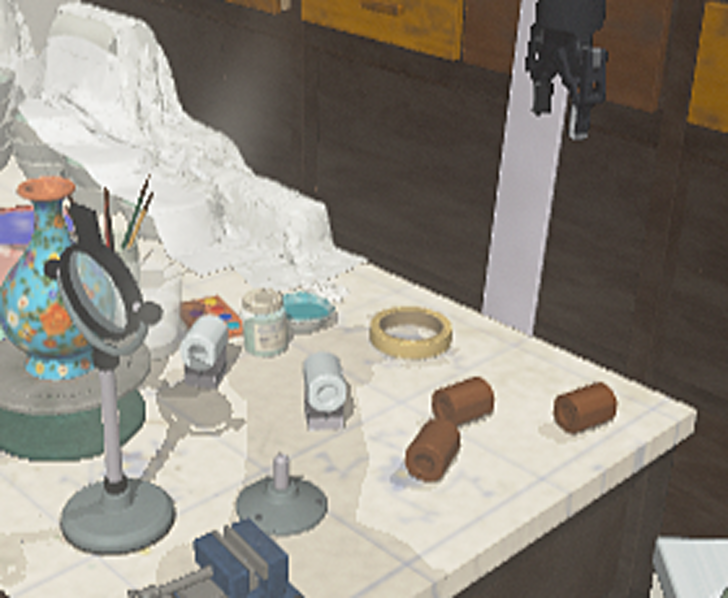

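```bash
python3 - <<'E'
from h import *
np.set_printoptions(precision=4,suppress=True)
a=bot.grab_frame('scene');b=bot.grab_frame('side')
f=lambda u,v:tri([ray(a,u),ray(b,v)])
kr=f((331.5,144.2),(210,193.1));kl=f((294.2,150.4),(247.7,210))
print('knobs',kr,kl,np.linalg.norm(kr-kl),(kr+kl)/2)
d=kl-kr;print('axis yaw',np.degrees(np.arctan2(d[1],d[0])))
for l in ['lens','tab','spindle_tip','magnifier']:
    A=bot.spot_point(a,l);B=bot.spot_point(b,l)
    if A and B: print(l,f(A[0]['position'],B[0]['position']))
print('cap',f((340,241),(312.2,235.9)),f((387.8,218.9),(268.3,216)))
print('blk',f((341.8,253.4),(313.9,246.6)))
A=bot.regions_of(a,'cap_1');B=bot.regions_of(b,'cap_1')
for q in A+B: print(q['position'],q['conf'],q['region'].sum())
E
```

```text
knobs [ 0.6827 -0.1978  0.2279] [ 0.5865 -0.1227  0.2277] 0.1220770642992613 [ 0.6346 -0.1602  0.2278]
axis yaw 142.0322747390714
lens [ 0.6383 -0.163   0.2327]
tab [ 0.6358 -0.1507  0.2943]
spindle_tip [ 0.5054 -0.2076  0.0568]
magnifier [ 0.6316 -0.1486  0.007 ]
cap [ 0.4575 -0.3311  0.0448] [ 0.5879 -0.4149  0.0616]
blk [ 0.4533 -0.3373  0.0092]
[294.8, 307.6] 0.93 490
[322.1, 279.1] 0.9 412
[297.0, 261.7] 0.72 373
[343.7, 241.7] 0.68 325
[391.8, 224.4] 0.65 164
[413.2, 245.5] 0.87 357
[307.3, 235.9] 0.8 298
[366.2, 248.3] 0.71 360
[353.7, 263.4] 0.62 376
[269.8, 218.1] 0.58 296
```

```bash
cat >> h.py <<'E'
def go(x,y,z,yaw=None):
    s=bot.observe();M=R.from_euler('xyz',s['tool_rot']).as_matrix()
    d=M.T@(np.array([x,y,z])-s['position'])
    y0=np.degrees(s['tool_rot'][2]);tw=0 if yaw is None else -(yaw-y0)
    print('t%.2f'%s['clock'],'from',np.round(s['position'],4),'yaw %.2f'%y0,'-> mm',np.round(d*1000,1),'twist %.2f'%tw)
E
python3 - <<'E'
from h import *
np.set_printoptions(precision=4,suppress=True)
a=bot.grab_frame('scene');b=bot.grab_frame('side')
print(tri([ray(a,(298.8,221.9)),ray(b,(298.1,265.8))]),atz(a,(298.8,221.9),.058),atz(b,(298.1,265.8),.058))
go(.53,-.2,.40,142)
E
```

```text
[ 0.4873 -0.185   0.0525] [ 0.4791 -0.1904  0.058 ] [ 0.4863 -0.1761  0.058 ]
t1.50 from [ 0.1995 -0.5923  0.2313] yaw 18.61 -> mm [ 438.5 -266.4 -168.7] twist -123.39
```

Request:
carry_out(rows=[[[0,0,-0.04,-7],[0,0,-0.08,-14],[0.02,-0.01,-0.12,-21],[0.055,-0.035,-0.145,-28],[0.09,-0.055,-0.169,-35],[0.125,-0.075,-0.169,-42],[0.16,-0.095,-0.169,-49],[0.195,-0.115,-0.169,-56],[0.23,-0.14,-0.169,-63],[0.265,-0.16,-0.169,-70],[0.3,-0.18,-0.169,-77],[0.335,-0.2,-0.169,-84]]])

```text
clock: 2.5
position: [0.4485, -0.3002, 0.4007]
tool_rot: [3.141, 0.001, 1.797]
force: [0.3, -0.6, -1.0]
grip_width: 0.0853
finger_force: 0.0
```

```bash
python3 - <<'E'
from h import *
go(.53,-.2,.40,142)
print(bot.observe()['qpos'])
E
```

```text
t2.50 from [ 0.4485 -0.3002  0.4007] yaw 102.94 -> mm [ 79.5 101.8   0.7] twist -39.06
[ 0.851254    0.27529218 -0.48029174  1.55944118  0.12986432  1.3379522
  0.58227194]
```

Request:
carry_out(rows=[[[0.02,0.025,0,-7],[0.04,0.05,0,-14],[0.06,0.077,0,-21],[0.079,0.102,0,-28],[0.079,0.102,0,-35],[0.079,0.102,0,-39],[0.079,0.102,0,-39],[0.079,0.102,0,-39]]])

```text
clock: 3.17
position: [0.5299, -0.2029, 0.4002]
tool_rot: [-3.142, -0.0, 2.468]
force: [-0.1, -0.2, 0.1]
grip_width: 0.0852
finger_force: 0.0
```

```bash
python3 - <<'E'
from h import *
np.set_printoptions(precision=4,suppress=True)
go(.53,-.2,.40,142)
p=bot.grab_frame('wrist');save(p,'w1.png');print(p['pose'],p['K'])
for l,z in [('cap_1',.046),('vblock_1',0),('spindle_tip',.058),('magnifier',0),('lens',.23),('tab',.29),('jar',0)]:
    for r in bot.spot_point(p,l): print(l,np.round(r['position'],1),round(r['conf'],2),atz(p,r['position'],z,True))
E
```

```text
t3.17 from [ 0.5299 -0.2029  0.4002] yaw 141.43 -> mm [1.7 2.4 0.2] twist -0.57
[[ 0.6235  0.7539  0.2072  0.4775]
 [ 0.7818 -0.6012 -0.1653 -0.1604]
 [-0.0001  0.2651 -0.9642  0.5421]
 [ 0.      0.      0.      1.    ]] [[309.7069   0.     314.2912]
 [  0.     309.7069 199.4338]
 [  0.       0.       1.    ]]
cap_1 [223.9  94.5] 0.96 [ 0.355  -0.2501  0.046 ]
cap_1 [138.7  66.1] 0.88 [ 0.2009 -0.3355  0.046 ]
cap_1 [243.6 259.1] 0.82 [ 0.5919 -0.4155  0.046 ]
cap_1 [176.8 112.2] 0.73 [ 0.3198 -0.3318  0.046 ]
cap_1 [222.6 172.3] 0.6 [ 0.4515 -0.3362  0.046 ]
vblock_1 [229.4 167.9] 0.57 [ 0.4514 -0.3369  0.    ]
vblock_1 [246.8 247.3] 0.54 [ 0.5876 -0.4162  0.    ]
spindle_tip [308.9 129.6] 0.78 [ 0.4884 -0.1799  0.058 ]
magnifier [372.5 184.3] 0.96 [ 0.6376 -0.1531  0.    ]
magnifier [402.4 230.7] 0.31 [ 0.7488 -0.1596  0.    ]
lens [400.8 231.1] 0.79 [ 0.6329 -0.1617  0.23  ]
tab [432.4 253.7] 0.65 [ 0.643  -0.1495  0.29  ]
jar [202.5 241.1] 0.61 [ 0.5226 -0.4808  0.    ]
```

View pics/w1.png

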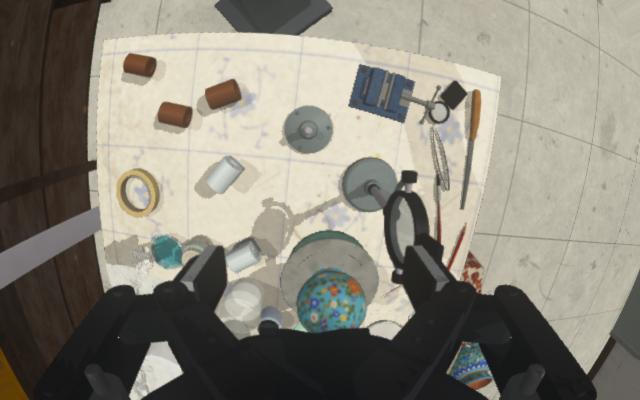

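```bash
python3 - <<'E'
from h import *
go(.635,-.159,.282,142)
E
```

```text
t3.57 from [ 0.5299 -0.2027  0.4003] yaw 141.56 -> mm [-55.1  99.6 118.3] twist -0.44
```

Request:
carry_out(rows=[[[-0.018,0.033,0,0],[-0.037,0.066,0,0],[-0.055,0.1,0,0],[-0.055,0.1,0.02,0],[-0.055,0.1,0.05,0],[-0.055,0.1,0.08,0],[-0.055,0.1,0.1,0],[-0.055,0.1,0.118,0],[-0.055,0.1,0.118,0]]])

```text
clock: 4.32
position: [0.6338, -0.1585, 0.2787]
tool_rot: [-3.139, -0.004, 2.471]
force: [0.2, 0.1, 0.0]
grip_width: 0.0854
finger_force: 0.0
```

Request:
carry_out(rows=[[[0,0,0,0],[0,0,0,0],[0,0,0,0],[0,0,0,0],[0,0,0,0],[0,0,0,0],[0,0,0,0],[0,0,0,0],[0,0,0,0],[0,0,0,0],[0,0,0,0],[0,0,0,0]]], grip=0.0, grip_force=20)

```text
clock: 5.32
position: [0.6353, -0.1586, 0.283]
tool_rot: [-3.142, 0.001, 2.471]
force: [-1.8, 0.0, 7.0]
grip_width: 0.0081
finger_force: 21.3
```

```bash
python3 - <<'E'
from h import *
go(.635,-.159,.282,142)
a=bot.grab_frame('scene');b=bot.grab_frame('side')
i=np.hstack([cv2.resize(q['pixels'][90:250,200:360][:,:,::-1],None,fx=2.5,fy=2.5,interpolation=cv2.INTER_CUBIC) if n==0 else cv2.resize(q['pixels'][110:310,160:360][:,:,::-1],None,fx=2,fy=2,interpolation=cv2.INTER_CUBIC) for n,q in enumerate((a,b))])
cv2.imwrite('pics/p1.png',i)
E
```

```text
t5.32 from [ 0.6353 -0.1586  0.283 ] yaw 141.59 -> mm [-0.1 -0.5  1. ] twist -0.41
```

View pics/p1.png

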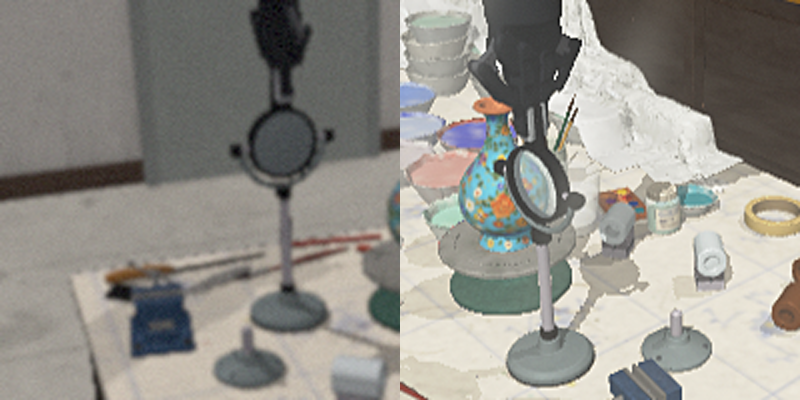

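Request:
carry_out(rows=[[[0,0,0,5],[0,0,0,10],[0,0,0,15],[0,0,0,20],[0,0,0,25],[0,0,0,30],[0,0,0,35],[0,0,0,40],[0,0,0,43.2],[0,0,0,43.2],[0,0,0,43.2]]])

```text
clock: 6.33
position: [0.6347, -0.1593, 0.2829]
tool_rot: [-3.141, 0.001, 1.716]
force: [-4.9, -3.4, 7.6]
grip_width: 0.0077
finger_force: 21.2
```

Request:
carry_out(rows=[[[0,0,0,0],[0,0,0,0],[0,0,0,0],[0,0,0,0],[0,0,0,0]]], grip=0.04)

```text
clock: 6.75
position: [0.6352, -0.1583, 0.2822]
tool_rot: [-3.142, -0.0, 1.718]
force: [0.4, 0.1, -0.7]
grip_width: 0.0398
finger_force: 0.0
```

```bash
python3 - <<'E'
from h import *
np.set_printoptions(precision=4,suppress=True)
s=bot.observe();print(s['grip_width'],s['qpos'])
go(.635,-.159,.282)
a=bot.grab_frame('scene');b=bot.grab_frame('side');w=bot.grab_frame('wrist');save(w,'w2.png')
for n,q,f in (('s',a,0),('d',b,0),('w',w,1)):
  for l,z in (('spindle_tip',.058),('lens',.23)):
    for r in bot.spot_point(q,l)[:1]: print(n,l,r['position'],atz(q,r['position'],z,f))
i=np.hstack([cv2.resize(q['pixels'][90:250,200:360][:,:,::-1],None,fx=2.5,fy=2.5,interpolation=cv2.INTER_CUBIC) if n==0 else cv2.resize(q['pixels'][110:310,160:360][:,:,::-1],None,fx=2,fy=2,interpolation=cv2.INTER_CUBIC) for n,q in enumerate((a,b))])
cv2.imwrite('pics/p2.png',i)
E
```

```text
0.03983603817208387 [ 0.4383  0.5575 -0.4505  1.4374  0.2493  1.2035  0.1045]
t6.75 from [ 0.6352 -0.1583  0.2822] yaw 98.41 -> mm [-0.6 -0.3  0.2] twist 0.00
s spindle_tip [295.2, 222.0] [ 0.4744 -0.1814  0.058 ]
s lens [313.5, 147.4] [ 0.629  -0.1646  0.23  ]
d lens [225.9, 197.1] [ 0.6422 -0.1746  0.23  ]
w spindle_tip [197.3, 174.9] [ 0.4894 -0.1808  0.058 ]
```

Request:
carry_out(rows=[[[0,-0.01,0,0],[0,-0.017,0,0],[0,-0.022,0,0],[0,-0.027,0,0],[0,-0.032,0,0],[0,-0.037,0,0],[0,-0.042,0,0],[0,-0.047,0,0],[0,-0.051,0,0],[0,-0.051,0,0],[0,-0.051,0,0]]])

```text
clock: 8.12
position: [0.5843, -0.1661, 0.2824]
tool_rot: [-3.141, 0.0, 1.717]
force: [0.1, 0.1, 0.3]
grip_width: 0.0397
finger_force: 0.0
```

```bash
python3 - <<'E'
from h import *
go(.635,-.159,.282)
w=bot.grab_frame('wrist');a=bot.grab_frame('scene');b=bot.grab_frame('side')
i=np.hstack([cv2.resize(a['pixels'][90:220,230:360][:,:,::-1],(400,400),interpolation=cv2.INTER_CUBIC) , cv2.resize(b['pixels'][120:270,160:310][:,:,::-1],(400,400),interpolation=cv2.INTER_CUBIC) ])
cv2.imwrite('pics/p3.png',i)
E
```

```text
t8.12 from [ 0.5843 -0.1661  0.2824] yaw 98.39 -> mm [-0.4 51.1  0.3] twist 0.00
```

View pics/p3.png

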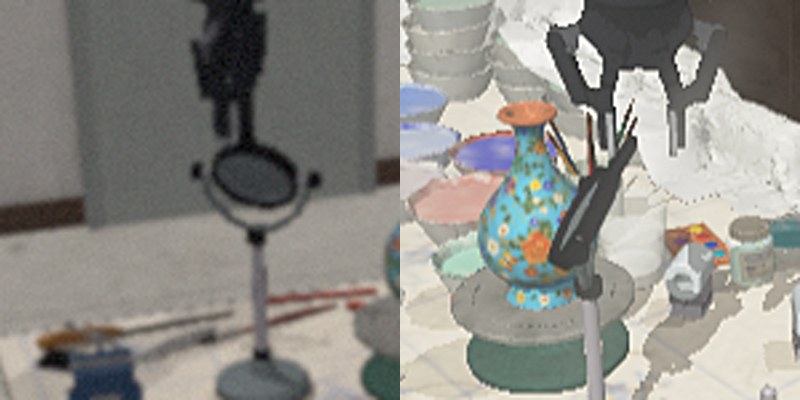

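```bash
cat > tilt.py <<'E'
from h import *
def measure(box,c0=(.635,-.1585,.2305),cam='side'):
    b=bot.grab_frame(cam)
    u0,u1,v0,v1=box
    m=np.zeros((400,640),np.uint8)
    m[v0:v1,u0:u1]=(b['pixels'][v0:v1,u0:u1].max(2)<75)
    n,l,st,_=cv2.connectedComponentsWithStats(m)
    k=1+np.argmax(st[1:,4]);M=(l==k).astype(np.uint8);print(st[k])
    M=cv2.morphologyEx(M,cv2.MORPH_CLOSE,np.ones((3,3)))
    cs,_=cv2.findContours(M,0,2);M=cv2.drawContours(M*0,cs,-1,1,-1)
    def model(c,yaw,t):
        f=np.array([np.cos(yaw),np.sin(yaw),0]);z=np.array([0,0,1.]);y=np.cross(z,-f)
        X=-(f*np.cos(t)-z*np.sin(t));Z=f*np.sin(t)+z*np.cos(t)
        im=np.zeros((400,640),np.uint8)
        th=np.linspace(0,2*np.pi,60)
        P=[c+.044*(np.cos(th)[:,None]*y+np.sin(th)[:,None]*Z)+s*X for s in(-.008,.008)]
        T=[np.array([c+a*y+s*X+h*Z for a in(-.013,.013) for s in(-.004,.004) for h in(.04,.078)])]
        for q in(np.vstack(P),T[0]):
            pts=np.array([proj(b,p) for p in q]).astype(np.float32)
            cv2.fillConvexPoly(im,np.round(cv2.convexHull(pts)*16).astype(np.int32),1,shift=4)
        return im
    best=[]
    from scipy.optimize import minimize
    G=lambda x:cv2.GaussianBlur(x.astype(np.float32),(0,0),1.2)
    GM=G(M)
    W=np.zeros((400,640),bool);W[v0:v1,u0:u1]=1
    def cost(p): 
        return ((G(model(np.array([p[0],p[1],p[2]]),np.radians(p[3]),np.radians(p[4])))-GM)[W]**2).sum()
    for yw in (184,188.4,193):
      r=minimize(lambda q:cost([c0[0]+q[0]*.01,c0[1],c0[2]+q[1]*.01,yw,q[2]*10]),[0,0,3.5],method='Nelder-Mead')
      print(cam,yw,np.round(r.x*[10,10,10],2),r.fun)
E
python3 - <<'E'
from tilt import *
measure((205,256,165,224))
E
```

```text
[216 165  33  56 393]
side 184 [ 0.    0.   31.64] 64.8609848022461
side 188.4 [ 0.    0.   31.83] 91.265869140625
side 193 [ 0.    0.   32.03] 147.17030334472656
```

Request:
carry_out(rows=[[[0,0,-0.03,0],[0,0,-0.07,0],[0,0,-0.1,0],[0,0,-0.1,0]]])

```text
clock: 8.65
position: [0.5864, -0.1658, 0.3883]
tool_rot: [3.135, 0.003, 1.717]
force: [0.1, 0.6, -0.2]
grip_width: 0.0401
finger_force: 0.0
```

```bash
sed -i "s/method='Nelder-Mead')/method='Nelder-Mead',options=dict(initial_simplex=[[0,0,3.5],[.3,0,3.5],[0,.3,3.5],[0,0,3.0]]))/" tilt.py
python3 - <<'E'
from tilt import *
measure((205,262,160,224))
measure((290,335,120,170),cam='scene')
E
```

```text
[216 170  25  51 256]
side 184 [ 3.95 -4.63 19.76] 139.348876953125
side 188.4 [ 4.34 -5.17 15.46] 151.9678955078125
side 193 [ 4.12 -4.02 13.68] 205.3647918701172
[298 129  29  29 562]
scene 184 [ 2.49 -1.95 35.77] 13.638900756835938
scene 188.4 [-0.77 -0.09 37.18] 8.963993072509766
scene 193 [-2.16  0.68 37.71] 9.170355796813965
```

```bash
sed -i "s/M=cv2.drawContours(M\*0,cs,-1,1,-1)/M=cv2.drawContours(M*0,cs,-1,1,-1)\n    if save_: cv2.imwrite('pics\/m.png',cv2.resize(np.hstack([M[v0:v1,u0:u1]*255,b['pixels'][v0:v1,u0:u1].max(2)]),None,fx=6,fy=6,interpolation=0))/; s/cam='side')/cam='side',thr=75,save_=False)/; s/<75/<thr/" tilt.py
python3 - <<'E'
from tilt import *
measure((205,262,160,224),thr=100,save_=True)
E
```

```text
[215 160  34  61 600]
side 184 [-2.41 -0.64 30.66] 45.638221740722656
side 188.4 [-3.02 -0.23 30.26] 29.324462890625
side 193 [-2.7  -0.77 30.05] 50.99164581298828
```

View pics/m.png

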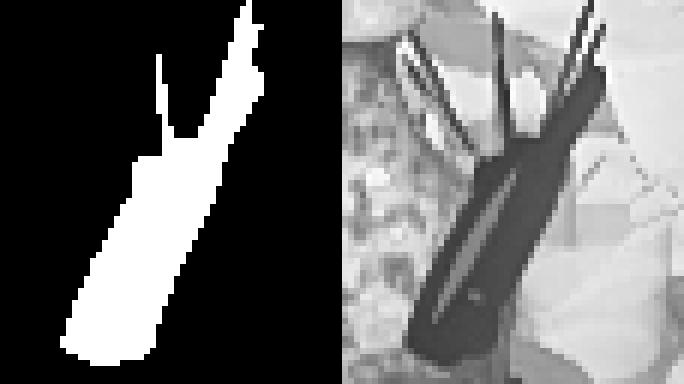

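```bash
sed -i "s/n,l,st,_=cv2/m=cv2.morphologyEx(m,cv2.MORPH_OPEN,np.ones((ok,ok),np.uint8))\n    n,l,st,_=cv2/; s/save_=False)/save_=False,ok=1)/" tilt.py
python3 - <<'E'
from tilt import *
for v in (170,):
  for ok in (4,5,6): measure((205,262,v,224),thr=90,ok=ok,save_=ok==5)
measure((285,340,118,172),cam='scene',thr=90,ok=3)
E
```

```text
[217 174  32  48 437]
side 184 [-8.39 -3.66 27.33] 77.38800048828125
side 188.4 [-9.06 -3.83 25.96] 121.164794921875
side 193 [-5.69 -2.97 28.4 ] 184.23037719726562
[217 181  26  40 357]
side 184 [-7.15 -2.42 23.06] 89.72607421875
side 188.4 [-7.42 -2.75 21.29] 146.56332397460938
side 193 [-6.68 -2.12 19.97] 215.640869140625
[229 184  14  26 203]
side 184 [-16.28   4.25  18.29] 147.29928588867188
side 188.4 [-17.4    9.15  11.15] 163.85894775390625
side 193 [-16.51   6.8    6.91] 217.0064697265625
[291 128  44  30 716]
scene 184 [ 2.72 -0.21 34.58] 75.01606750488281
scene 188.4 [ 1.06 -0.59 35.24] 69.19932556152344
scene 193 [-0.14  0.2  35.35] 70.43596649169922
```

```bash
cat > ov.py <<'E'
from h import *
def wire(p,im,u0,v0,k,c,yaw,t,col):
    f=np.array([np.cos(yaw),np.sin(yaw),0]);z=np.array([0,0,1.]);y=np.cross(z,-f)
    X=-(f*np.cos(t)-z*np.sin(t));Z=f*np.sin(t)+z*np.cos(t);th=np.linspace(0,2*np.pi,60)
    L=[c+.044*(np.cos(th)[:,None]*y+np.sin(th)[:,None]*Z)+s*X for s in(-.008,.008)]
    L+=[np.array([c+a*.013*y+s*X+h*Z for a,h in((-1,.044),(-1,.078),(1,.078),(1,.044))]) for s in(-.004,.004)]
    for q in L:
        pts=np.array([(proj(p,x)-[u0,v0]+.5)*k for x in q]);cv2.polylines(im,[np.round(pts).astype(np.int32)],False,col,1)
def ov(cam,u0,v0,n,ts,c,yaw):
    p=bot.grab_frame(cam);k=400/n
    im=cv2.resize(p['pixels'][v0:v0+n,u0:u0+n][:,:,::-1],(400,400),interpolation=cv2.INTER_NEAREST)
    im=im.copy()
    for t,col in ts: wire(p,im,u0,v0,k,np.array(c),np.radians(yaw),np.radians(t),col)
    return im
E
python3 - <<'E'
from ov import *
ts=[(30,(0,0,255)),(38,(0,255,0))]
cv2.imwrite('pics/ov1.png',np.hstack([ov('side',200,160,66,ts,(.635,-.1585,.2305),188.4),ov('scene',282,115,62,ts,(.635,-.1585,.2305),188.4)]))
E
```

```text
(no output)
```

View pics/ov1.png

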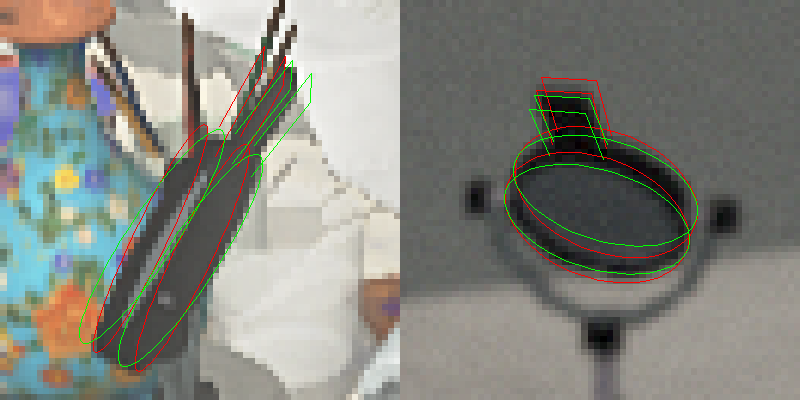

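```bash
python3 - <<'E'
from h import *
go(.455,-.36,.24,90)
E
```

```text
t9.10 from [ 0.5846 -0.1658  0.3817] yaw 98.41 -> mm [-173.2 -156.5  141.7] twist 8.41
```

Request:
carry_out(rows=[[[-0.03,-0.027,0,3],[-0.06,-0.054,0,6],[-0.09,-0.08,0.02,8.4],[-0.12,-0.107,0.05,8.4],[-0.15,-0.134,0.08,8.4],[-0.173,-0.156,0.11,8.4],[-0.173,-0.156,0.142,8.4],[-0.173,-0.156,0.142,8.4],[-0.173,-0.156,0.142,8.4]]], grip=0.0854)

```text
clock: 9.85
position: [0.4543, -0.3598, 0.2381]
tool_rot: [-3.138, -0.003, 1.57]
force: [0.6, 1.3, 0.3]
grip_width: 0.0851
finger_force: 0.0
```

```bash
python3 - <<'E'
from h import *
np.set_printoptions(precision=4,suppress=True)
w=bot.grab_frame('wrist');save(w,'w3.png')
go(.455,-.36,.24,90)
for l,z in [('cap_1',.046),('vblock_1',0),('spindle_tip',.058)]:
    for r in bot.spot_point(w,l): print(l,np.round(r['position'],1),round(r['conf'],2),atz(w,r['position'],z,True))
for r in bot.regions_of(w,'cap_1'):
    print(r['position'],r['conf'],r['region'].sum())
E
```

```text
t9.90 from [ 0.456  -0.3592  0.2402] yaw 90.02 -> mm [-0.8 -1.   0.2] twist 0.02
cap_1 [425.4 223.5] 0.77 [ 0.5865 -0.4133  0.046 ]
cap_1 [200.9 166.9] 0.72 [ 0.3241 -0.3448  0.046 ]
cap_1 [225.1  89.5] 0.72 [ 0.3565 -0.259   0.046 ]
cap_1 [314.7 160.5] 0.66 [ 0.4541 -0.3395  0.046 ]
cap_1 [117.3 170. ] 0.55 [ 0.2038 -0.3446  0.046 ]
vblock_1 [413.5 212.9] 0.54 [ 0.5857 -0.4146  0.    ]
spindle_tip [347.2  16.4] 0.86 [ 0.4881 -0.1831  0.058 ]
[316.4, 158.8] 0.95 1840
[201.4, 163.6] 0.95 1434
[120.9, 167.9] 0.89 1212
[426.4, 225.0] 0.81 1562
[224.9, 87.4] 0.73 1530
```

View pics/w3.png

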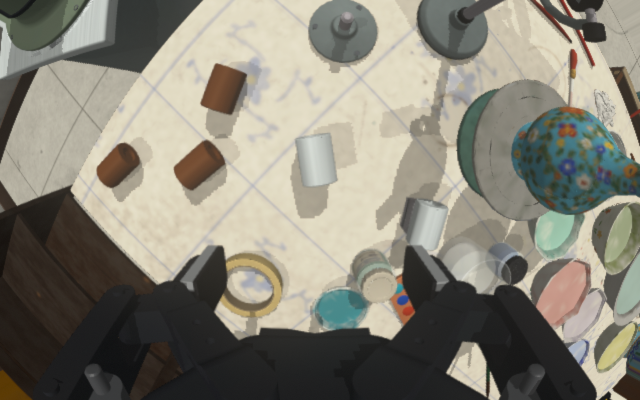

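```bash
python3 - <<'E'
from h import *
w=bot.grab_frame('wrist')
for r in bot.regions_of(w,'cap_1'):
    if abs(r['position'][0]-316)>12: continue
    m=r['region'].astype(np.uint8)
    c=max(cv2.findContours(m,0,1)[0],key=len)[:,0]
    q=np.array([atz(w,u,.05,True)[:2] for u in c.astype(float)],np.float32)*1000
    print(cv2.minAreaRect(q))
    # left/right edges per row
    L=[];Rr=[]
    for v in range(c[:,1].min()+8,c[:,1].max()-8):
        xs=np.where(m[v])[0]; L.append(atz(w,(xs[0],v),.046,True)[:2]);Rr.append(atz(w,(xs[-1]+1,v),.046,True)[:2])
    for e in(L,Rr):
        e=np.array(e);k=np.polyfit(e[:,1],e[:,0],1);print('edge x at y=-.3375',np.polyval(k,-.3375),'yaw',np.degrees(-np.arctan(k[0])))
    for e in (c[:,1].min(),c[:,1].max()+1): print(atz(w,(316,e),.046,True),atz(w,(316,e),.06,True))
E
```

```text
((455.39801025390625, -338.8948669433594), (40.32889175415039, 57.529014587402344), 8.242667198181152)
edge x at y=-.3375 0.43543368574297686 yaw 7.203740855705196
edge x at y=-.3375 0.4758970988879881 yaw 7.443948617520152
[ 0.45944296 -0.30884582  0.046     ] [ 0.45933381 -0.30811854  0.06      ]
[ 0.45960608 -0.37022088  0.046     ] [ 0.45949017 -0.36695035  0.06      ]
```

Request:
carry_out(rows=[[[0.02,0,0.03,-4],[0.02,0,0.07,-7.4],[0.02,0,0.1,-7.4],[0.02,0,0.13,-7.4],[0.02,0,0.16,-7.4],[0.02,0,0.185,-7.4],[0.02,0,0.205,-7.4],[0.02,0,0.212,-7.4],[0.02,0,0.212,-7.4],[0.02,0,0.212,-7.4]]])

```text
clock: 11.03
position: [0.4563, -0.3399, 0.0292]
tool_rot: [3.141, 0.001, 1.7]
force: [-0.3, 0.3, 0.5]
grip_width: 0.0852
finger_force: 0.0
```

Request:
carry_out(rows=[[[0,0,0,0],[0,0,0,0],[0,0,0,0],[0,0,0,0],[0,0,0,0],[0,0,0,0],[0,0,0,0],[0,0,0,0],[0,0,0,0],[0,0,0,0]]], grip=0.0, grip_force=30)

```text
clock: 11.87
position: [0.4558, -0.3401, 0.0291]
tool_rot: [3.141, 0.001, 1.7]
force: [-2.0, 0.8, 10.4]
grip_width: 0.0377
finger_force: 28.7
```

```bash
python3 - <<'E'
from h import *
go(.4904,-.2013,.075,97.4)
E
```

```text
t11.87 from [ 0.4558 -0.3401  0.0291] yaw 97.41 -> mm [133.2  52.2 -46. ] twist 0.01
```

Request:
carry_out(rows=[[[0,0,-0.02,0],[0,0,-0.05,0],[0,0,-0.08,0],[0.025,0.01,-0.1,0],[0.05,0.02,-0.1,0],[0.075,0.03,-0.1,0],[0.1,0.04,-0.1,0],[0.125,0.05,-0.1,0],[0.133,0.052,-0.08,0],[0.133,0.052,-0.06,0],[0.133,0.052,-0.046,0],[0.133,0.052,-0.046,0]]])

```text
clock: 12.87
position: [0.4889, -0.2006, 0.0723]
tool_rot: [-3.139, -0.001, 1.701]
force: [-1.2, -0.2, -2.0]
grip_width: 0.0372
finger_force: 30.9
```

```bash
python3 - <<'E'
from h import *
np.set_printoptions(precision=4,suppress=True)
w=bot.grab_frame('wrist');b=bot.grab_frame('side')
go(.4904,-.2013,.075,97.4)
for q,f in ((w,1),(b,0)):
  for r in bot.spot_point(q,'spindle_tip')[:2]: print(r['position'],r['conf'],atz(q,r['position'],.058,f))
i=np.hstack([cv2.resize(w['pixels'][0:300,170:470][:,:,::-1],(400,400)),cv2.resize(b['pixels'][180:300,240:360][:,:,::-1],(400,400),interpolation=cv2.INTER_CUBIC)])
cv2.imwrite('pics/c1.png',i)
E
```

```text
t12.97 from [ 0.49   -0.2012  0.0746] yaw 97.41 -> mm [-0.2  0.3 -0.4] twist 0.01
[317.6, 211.4] 0.81 [ 0.4884 -0.1823  0.058 ]
[299.5, 264.5] 0.65 [ 0.4835 -0.1816  0.058 ]
```

View pics/c1.png

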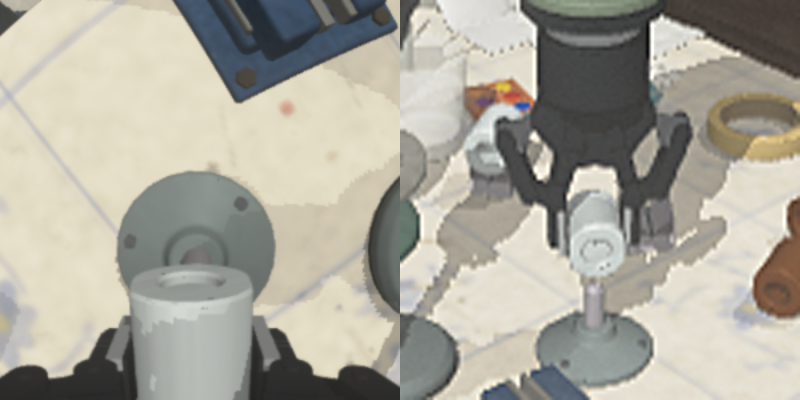

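Request:
carry_out(rows=[[[0,0,0.006,0],[0,0,0.012,0],[-0.0015,0,0.0135,0],[-0.003,0,0.0155,0],[-0.005,0,0.0175,0],[-0.0065,0,0.0195,0],[-0.008,0,0.0215,0],[-0.009,0,0.0235,0],[-0.01,0,0.0255,0],[-0.0102,0,0.027,0],[-0.0102,0,0.027,0]]])

```text
clock: 13.98
position: [0.4918, -0.2119, 0.0475]
tool_rot: [3.141, 0.001, 1.7]
force: [-0.8, -2.3, 10.2]
grip_width: 0.0375
finger_force: 33.1
```

```bash
cat > capang.py <<'E'
from h import *
def run(name,cx=None):
    s=bot.observe();print('F',np.round(s['force'],1),'w',s['grip_width'],'pos',np.round(s['position'],4),'ff',s['finger_force'])
    w=bot.grab_frame('wrist');b=bot.grab_frame('side');a=bot.grab_frame('scene')
    save(w,name+'w.png');save(b,name+'d.png');save(a,name+'s.png')
    M=R.from_euler('xyz',s['tool_rot']).as_matrix();g=s['position']-.019*M[:,2]
    for n,q,f in(('d',b,0),('w',w,1),('s',a,0)):
        gp=proj(q,g,f);rs=bot.regions_of(q,'cap_1')
        rs=[r for r in rs if np.hypot(*(np.array(r['position'])-gp))<(70 if f else 25)]
        for r in rs[:1]:
            c=max(cv2.findContours(r['region'].astype(np.uint8),0,1)[0],key=len)
            print(n,'grasp px',np.round(gp,1),'pos',np.round(r['position'],1),r['conf'],r['region'].sum(),[np.round(v,1) for v in cv2.minAreaRect(c)])
E
python3 - <<'E'
from capang import *
run('r1')
E
```

```text
F [-0.8 -2.3 10.2] w 0.03754835558588088 pos [ 0.4918 -0.2119  0.0475] ff 33.1477733846873
d grasp px [296.9 254.3] pos [293.4 255.9] 0.76 271 [array([297.5, 255.5]), array([19., 15.]), np.float64(90.0)]
w grasp px [314.  272.2] pos [311.6 256.2] 0.9 11563 [array([314. , 261.5]), array([137., 102.]), np.float64(90.0)]
s grasp px [307.5 218.8] pos [306.9 218.5] 0.45 159 [array([312.5, 220. ]), array([16.,  9.]), np.float64(90.0)]
```

Request:
carry_out(rows=[[[-0.0005,0,0.0015,0],[-0.0007,0,0.003,0],[-0.0007,0,0.0045,0],[-0.0006,0,0.006,0],[-0.0005,0,0.0075,0],[-0.0002,0,0.009,0],[0.0004,0,0.0105,0],[0.001,0,0.011,0],[0.001,0,0.011,0]]])

```text
clock: 15.03
position: [0.492, -0.2129, 0.0372]
tool_rot: [3.14, 0.003, 1.698]
force: [-1.5, -13.9, 16.7]
grip_width: 0.0374
finger_force: 40.7
```

```bash
python3 - <<'E'
from capang import *
run('r2')
w=cv2.imread('pics/r2w.png');b=cv2.imread('pics/r2d.png')
cv2.imwrite('pics/c2.png',np.hstack([cv2.resize(w[100:340,195:435],(400,400)),cv2.resize(b[200:300,250:350],(400,400),interpolation=cv2.INTER_CUBIC)]))
E
```

```text
F [ -1.5 -13.9  16.7] w 0.037386529599855146 pos [ 0.492  -0.2129  0.0372] ff 40.66050845414793
d grasp px [296.8 257.7] pos [293.9 258.3] 0.77 266 [array([297.5, 256.5]), array([19., 15.]), np.float64(90.0)]
w grasp px [314.  272.2] pos [312.1 258.5] 0.83 10596 [array([314.5, 264. ]), array([124., 107.]), np.float64(90.0)]
s grasp px [308. 222.] pos [309.9 221.4] 0.4 109 [array([313.5, 222. ]), array([14.,  9.]), np.float64(90.0)]
```

View pics/c2.png

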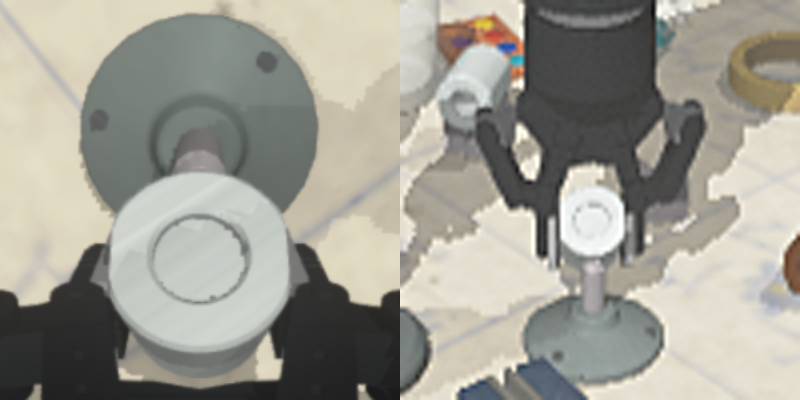

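```bash
python3 - <<'E'
from h import *
go(.499,-.268,.02,97.4)
E
```

```text
t15.33 from [ 0.492  -0.2129  0.0373] yaw 97.29 -> mm [-55.5  -0.1  17.5] twist -0.11
```

Request:
carry_out(rows=[[[-0.003,0,-0.01,0],[-0.006,0,-0.03,0],[-0.02,0,-0.04,0],[-0.04,0,-0.04,0],[-0.056,0,-0.03,0],[-0.056,0,-0.01,0],[-0.056,0,0.005,0],[-0.056,0,0.015,0],[-0.056,0,0.018,0],[-0.056,0,0.018,0]]])

```text
clock: 16.17
position: [0.4983, -0.2655, 0.0178]
tool_rot: [-3.141, -0.001, 1.7]
force: [0.1, -0.3, -1.3]
grip_width: 0.0372
finger_force: 38.4
```

Request:
carry_out(rows=[[[0,0,0.002,0],[0,0,0.004,0],[0,0,0.006,0],[0,0,0.008,0],[0,0,0.01,0],[0,0,0.011,0],[0,0,0.011,0]]])

```text
clock: 16.75
position: [0.4988, -0.266, 0.0077]
tool_rot: [3.141, 0.0, 1.7]
force: [-2.4, 0.7, 10.3]
grip_width: 0.0373
finger_force: 39.8
```

```bash
python3 - <<'E'
from capang import *
run('r3')
E
```

```text
F [-2.4  0.7 10.3] w 0.03727998998033899 pos [ 0.4988 -0.266   0.0077] ff 39.800958013334196
d grasp px [295.7 255.9] pos [294.7 257.2] 0.48 282 [array([296., 255.]), array([20., 16.]), np.float64(90.0)]
w grasp px [314.  272.3] pos [314.5 260.5] 0.95 10827 [array([314. , 263.5]), array([125., 108.]), np.float64(90.0)]
s grasp px [326.1 233.9] pos [328.6 237.1] 0.51 91 [array([332., 235.]), array([14.,  8.]), np.float64(90.0)]
```

Request:
carry_out(rows=[[[0,0,0.001,0],[0,0,0.002,0],[0,0,0.003,0],[0,0,0.003,0]]])

```text
clock: 17.38
position: [0.4991, -0.2662, 0.0067]
tool_rot: [3.141, 0.002, 1.7]
force: [-13.8, 5.8, 52.5]
grip_width: 0.0377
finger_force: 44.9
```

```bash
cat > upang.py <<'E'
from h import *
from scipy.optimize import minimize
# estimate tilt (about tool y) of upright cap from wrist image: fit silhouette of the top disc + lower body
def est(g_off=0):
    s=bot.observe();M=R.from_euler('xyz',s['tool_rot']).as_matrix();g=s['position']-.019*M[:,2]
    w=bot.grab_frame('wrist');b=bot.grab_frame('side')
    print('F',np.round(s['force'],1),'pos',np.round(s['position'],4))
    th=np.linspace(0,2*np.pi,48);cs=np.c_[21*np.cos(th),np.clip(21*np.sin(th),-19,19)]/1000
    def top(q,f,p):
        ph,da,db=np.radians(p[0]),p[1]/1000,p[2]/1000
        ax=-M[:,2]*np.cos(ph)+M[:,0]*np.sin(ph);e=np.cross(M[:,1],ax)
        c=g+M[:,0]*da-M[:,2]*db
        out=np.zeros((400,640),np.uint8)
        P=np.array([proj(q,c+h*ax+u*e+v*M[:,1],f) for h in(-.026,.026) for u,v in cs]).astype(np.float32)
        cv2.fillConvexPoly(out,np.round(cv2.convexHull(P)*16).astype(np.int32),1,shift=4);return out
    for q,f,n in((w,1,'w'),(b,0,'d')):
        gp=proj(q,g,f);rs=[r for r in bot.regions_of(q,'cap_1') if np.hypot(*(np.array(r['position'])-gp))<(70 if f else 20)]
        if not rs: continue
        m=rs[0]['region'].astype(np.float32);G=lambda x:cv2.GaussianBlur(x.astype(np.float32),(0,0),1.5)
        ys,xs=np.where(m);W=np.zeros((400,640),bool);W[max(0,ys.min()-8):(int(gp[1]+10) if f else ys.max()+9),xs.min()-8:xs.max()+9]=1
        best=None
        for p0 in(-15,0,15):
            r=minimize(lambda p:((G(top(q,f,p))-G(m))[W]**2).sum(),[p0,0,0],method='Nelder-Mead',options=dict(initial_simplex=[[p0,0,0],[p0+8,0,0],[p0,3,0],[p0,0,3]],maxiter=120))
            if best is None or r.fun<best.fun: best=r
        print(n,'phi,da,db',np.round(best.x,1),round(best.fun,1),m.sum())
    # ellipse of hole in wrist
    save(w,'u.png');return w,b
E
python3 - <<'E'
from upang import *
est()
E
```

```text
F [-13.8   5.8  52.5] pos [ 0.4991 -0.2662  0.0067]
w phi,da,db [-28.5   5.9  29.2] 63.3 10657.0
d phi,da,db [ 55.7 -11.   -4.7] 7.6 225.0
```

Request:
carry_out(rows=[[[0,0,-0.02,0],[0,0,-0.05,0],[0,0,-0.08,0],[0.03,0,-0.1,0],[0.05,0,-0.1,0],[0.05,0,-0.1,0],[0.05,0,-0.1,0]]])

```text
clock: 18.17
position: [0.4923, -0.2156, 0.1047]
tool_rot: [3.141, 0.0, 1.702]
force: [-0.2, -0.2, -1.4]
grip_width: 0.0373
finger_force: 38.6
```

```bash
cat > topc.py <<'E'
from h import *
from scipy.optimize import least_squares
def topc(name='tc.png'):
    s=bot.observe();M=R.from_euler('xyz',s['tool_rot']).as_matrix();g=s['position']-.019*M[:,2]
    print('F',np.round(s['force'],1),'pos',np.round(s['position'],4),'t',s['clock'])
    w=bot.grab_frame('wrist');save(w,name);gp=proj(w,g,1)
    zt=g[2]+.026
    r=[r for r in bot.regions_of(w,'cap_1') if np.hypot(*(np.array(r['position'])-gp))<70][0]
    c=max(cv2.findContours(r['region'].astype(np.uint8),0,1)[0],key=len)[:,0].astype(float)
    q=np.array([M.T@(atz(w,u,zt,True)-s['position']) for u in c])[:,:2]*1000
    far=q[q[:,0]>8]
    fit=least_squares(lambda p:np.hypot(far[:,0]-p[0],far[:,1]-p[1])-21,[0,0],loss='soft_l1')
    print('outer centre tool mm (R=21)',np.round(fit.x,2),'rms',np.sqrt(np.mean(fit.fun**2)).round(2), 'x max',q[:,0].max())
    # hole: dark/edge ellipse
    gray=cv2.GaussianBlur(cv2.cvtColor(w['pixels'],cv2.COLOR_RGB2GRAY),(0,0),1)
    ed=cv2.Canny(gray,25,60);ys,xs=np.where(ed)
    k=np.array([M.T@(atz(w,(x,y),zt,True)-s['position']) for x,y in zip(xs,ys) if abs(x-gp[0])<60 and abs(y-gp[1])<90])[:,:2]*1000
    k=k[np.hypot(k[:,0]-fit.x[0],k[:,1]-fit.x[1])<15]
    f2=least_squares(lambda p:np.hypot(k[:,0]-p[0],k[:,1]-p[1])-p[2],[*fit.x,10],loss='soft_l1',f_scale=.5)
    print('hole centre,R',np.round(f2.x,2),'n',len(k))
E
python3 - <<'E'
from topc import *
topc()
E
```

```text
F [-0.2 -0.2 -1.4] pos [ 0.4923 -0.2156  0.1047] t 18.1667
outer centre tool mm (R=21) [18.87  0.09] rms 1.32 x max 40.181811214361176
hole centre,R [20.85  0.11 10.09] n 422
```

```bash
cat > pose3.py <<'E'
from h import *
from scipy.optimize import least_squares
from scipy.spatial import cKDTree
def pose(seeds=(0,20,40),db0=0,verbose=1):
    s=bot.observe();M=R.from_euler('xyz',s['tool_rot']).as_matrix();g=s['position']-.019*M[:,2]
    w=bot.grab_frame('wrist');gp=proj(w,g,1)
    print('F',np.round(s['force'],1),'pos',np.round(s['position'],4),'t',round(float(s['clock']),2))
    r=[r for r in bot.regions_of(w,'cap_1') if np.hypot(*(np.array(r['position'])-gp))<80][0]
    m=cv2.dilate(r['region'].astype(np.uint8),np.ones((7,7)))
    gray=cv2.GaussianBlur(cv2.cvtColor(w['pixels'],cv2.COLOR_RGB2GRAY),(0,0),1)
    ed=cv2.Canny(gray,20,50)*m;ys,xs=np.where(ed);tree=cKDTree(np.c_[xs,ys])
    th=np.linspace(0,2*np.pi,72,endpoint=False)
    def circ(p,rad,clip):
        ph=np.radians(p[0]);ax=-M[:,2]*np.cos(ph)+M[:,0]*np.sin(ph);e=np.cross(M[:,1],ax)
        c=g+M[:,0]*p[1]/1000-M[:,2]*p[2]/1000+M[:,1]*p[3]/1000+.026*ax
        u,v=rad*np.cos(th),np.clip(rad*np.sin(th),-clip,clip)
        return np.array([proj(w,c+a*e+b*M[:,1],1) for a,b in zip(u,v)])
    def res(p): return np.r_[np.minimum(tree.query(circ(p,.010,1))[0],6),np.minimum(tree.query(circ(p,.021,.019))[0],6)]
    out=[]
    for p0 in seeds:
      for d in(-8,0,8):
       for e0 in(-8,0,8):
        f=least_squares(res,[p0,d,e0,0],diff_step=.02,x_scale=[10,5,5,3],loss='soft_l1');out.append((f.cost,f.x))
    out.sort(key=lambda t:t[0])
    for c,x in out[:3]: print('cost %.1f phi %.1f da %.1f db %.1f dy %.1f'%(c,*x))
E
python3 - <<'E'
from pose3 import *
pose()
E
```

```text
F [ 0.4  0.1 -1.3] pos [ 0.492  -0.2169  0.104 ] t 18.27
cost 33.7 phi 45.1 da 2.3 db 4.3 dy -0.0
cost 33.7 phi 49.1 da 1.6 db 6.8 dy 0.0
cost 37.1 phi 49.9 da 1.7 db 7.6 dy 0.2
```

Request:
carry_out(rows=[[[0,0,0.025,0],[0,0,0.05,0],[0.002,0,0.06,0],[0.005,0,0.063,0],[0.0064,0,0.065,0],[0.0064,0,0.067,0],[0.0064,0,0.069,0],[0.0067,0,0.0705,0],[0.007,0,0.072,0],[0.0074,0,0.0735,0],[0.0085,0,0.074,0],[0.0085,0,0.074,0]]])

```text
clock: 19.37
position: [0.492, -0.2112, 0.0326]
tool_rot: [3.139, 0.005, 1.697]
force: [-2.5, -17.9, 20.3]
grip_width: 0.0375
finger_force: 43.8
```

```bash
python3 - <<'E'
from pose3 import *
pose((0,15,30,45))
E
```

```text
F [ -2.5 -17.9  20.3] pos [ 0.492  -0.2112  0.0326] t 19.37
cost 53.0 phi 28.8 da 1.8 db 4.1 dy -0.0
cost 54.2 phi 23.9 da 3.8 db 3.7 dy -0.0
cost 56.9 phi 21.3 da 4.9 db 3.2 dy 0.0
```

Request:
carry_out(rows=[[[0.001,0,0,0],[0.002,0,0,0],[0.003,0,0,0],[0.004,0,0,0],[0.005,0,0,0],[0.005,0,0,0]]])

```text
clock: 19.97
position: [0.4919, -0.2107, 0.033]
tool_rot: [3.138, 0.01, 1.694]
force: [1.4, -44.3, 15.0]
grip_width: 0.0378
finger_force: 42.8
```

```bash
python3 - <<'E'
from pose3 import *
pose((0,15,30))
E
```

```text
F [  1.4 -44.3  15. ] pos [ 0.4919 -0.2107  0.033 ] t 19.97
cost 53.3 phi 31.5 da 0.8 db 4.8 dy 0.0
cost 56.0 phi 23.1 da 3.9 db 3.0 dy 0.1
cost 57.0 phi 25.0 da 2.5 db 0.5 dy 0.1
```

Request:
carry_out(rows=[[[-0.005,0,-0.003,0],[-0.01,0,-0.03,0],[-0.03,0,-0.035,0],[-0.05,0,-0.03,0],[-0.05,0,-0.01,0],[-0.05,0,0.01,0],[-0.05,0,0.02,0],[-0.052,0,0.022,0],[-0.054,0,0.024,0],[-0.057,0,0.025,0],[-0.06,0,0.026,0],[-0.063,0,0.026,0]]])

```text
clock: 21.07
position: [0.4996, -0.2645, 0.0058]
tool_rot: [3.14, -0.0, 1.701]
force: [-2.2, 7.6, 11.0]
grip_width: 0.0372
finger_force: 42.7
```

```bash
python3 - <<'E'
from pose3 import *
pose((0,15,30))
E
```

```text
F [-2.2  7.6 11. ] pos [ 0.4996 -0.2645  0.0058] t 21.07
cost 51.7 phi 34.4 da -0.2 db 5.4 dy 0.0
cost 52.9 phi 30.5 da 1.2 db 4.5 dy 0.0
cost 55.2 phi 42.0 da -2.7 db 5.9 dy 0.2
```

Request:
carry_out(rows=[[[-0.002,0,0.0005,0],[-0.004,0,0.001,0],[-0.006,0,0.0015,0],[-0.008,0,0.002,0],[-0.01,0,0.0025,0],[-0.01,0,0.0025,0]]])

```text
clock: 21.67
position: [0.5014, -0.2747, 0.0038]
tool_rot: [3.139, 0.0, 1.701]
force: [-1.6, 7.3, 17.1]
grip_width: 0.0379
finger_force: 42.3
```

```bash
cat > pose4.py <<'E'
from h import *
from scipy.optimize import least_squares
from scipy.ndimage import map_coordinates
# max gradient fit with strong constraint: multi-camera rays not needed; print cost profile over phi
def pose(phis=range(-10,51,5)):
    s=bot.observe();M=R.from_euler('xyz',s['tool_rot']).as_matrix();g=s['position']-.019*M[:,2]
    w=bot.grab_frame('wrist');gp=proj(w,g,1)
    print('F',np.round(s['force'],1),'pos',np.round(s['position'],4),'t',round(float(s['clock']),2))
    gray=cv2.GaussianBlur(cv2.cvtColor(w['pixels'],cv2.COLOR_RGB2GRAY),(0,0),1.5).astype(float)
    th=np.linspace(0,2*np.pi,90,endpoint=False)
    def circ(p,rad,clip):
        ph=np.radians(p[0]);ax=-M[:,2]*np.cos(ph)+M[:,0]*np.sin(ph);e=np.cross(M[:,1],ax)
        c=g+M[:,0]*p[1]/1000-M[:,2]*p[2]/1000+M[:,1]*p[3]/1000+.026*ax
        return np.array([proj(w,c+rad*np.cos(t)*e+np.clip(rad*np.sin(t),-clip,clip)*M[:,1],1) for t in th])
    S=lambda P:map_coordinates(gray,[P[:,1],P[:,0]],order=1)
    def score(p):
        h=np.abs(S(circ(p,.0106,1))-S(circ(p,.0094,1)));o=np.abs(S(circ(p,.0216,.0196))-S(circ(p,.0204,.0184)))
        return -(np.minimum(h,30).mean()+np.minimum(o,30)[np.cos(th)>-2].mean())
    from scipy.optimize import minimize
    out=[]
    for ph in phis:
        best=min((minimize(lambda q:score([ph,*q]),x0,method='Nelder-Mead',options=dict(initial_simplex=[x0,[x0[0]+3,x0[1],0],[x0[0],x0[1]+3,0],[x0[0],x0[1],1]])) for x0 in([0,0,0],[4,4,0],[-4,4,0],[0,8,0],[6,-3,0],[12,0,0])),key=lambda r:r.fun)
        out.append((round(best.fun,2),ph,np.round(best.x,1)))
    for o in out: print(o[0],o[1],o[2])
E
python3 - <<'E'
from pose4 import *
pose()
E
```

```text
F [-1.6  7.3 17.1] pos [ 0.5014 -0.2747  0.0038] t 21.67
-38.39 -10 [18.  10.6  0.2]
-42.39 -5 [17.8 11.6  0.1]
-47.71 0 [15.7  8.6 -0.7]
-52.58 5 [10.7  3.6  0.1]
-55.54 10 [7.9 2.7 0.2]
-56.94 15 [5.  1.8 0.1]
-57.12 20 [2.7 2.  0.1]
-56.44 25 [0.6 2.4 0.1]
-55.35 30 [-1.5  2.8  0.1]
-54.67 35 [-3.5  3.7  0.1]
-53.96 40 [-4.5  6.2  0.1]
-52.27 45 [-5.7  8.1  0. ]
-49.6 50 [-6.6 10.8  0.1]
```

Request:
carry_out(rows=[[[-0.002,0,0.0005,0],[-0.004,0,0.001,0],[-0.006,0,0.0015,0],[-0.008,0,0.002,0],[-0.008,0,0.002,0]]])

```text
clock: 22.13
position: [0.5025, -0.2829, 0.0018]
tool_rot: [3.139, 0.001, 1.701]
force: [-1.0, 5.2, 16.0]
grip_width: 0.0376
finger_force: 39.5
```

```bash
python3 - <<'E'
from pose4 import *
pose(range(-5,31,5))
E
```

```text
F [-1.   5.2 16. ] pos [ 0.5025 -0.2829  0.0018] t 22.13
-45.11 -5 [17.2 11.2 -0.7]
-49.48 0 [12.4  6.4 -0.1]
-52.79 5 [8.9 4.1 0. ]
-52.24 10 [5.6 2.4 0. ]
-51.0 15 [3.4 3.3 0. ]
-50.09 20 [0.8 3.1 0. ]
-49.39 25 [-1.4  3.6  0. ]
-49.02 30 [-3.2  4.8  0. ]
```

Request:
carry_out(rows=[[[0,0,-0.001,0],[0,0,-0.002,0],[0,0,-0.003,0],[0,0,-0.004,0],[0,0,-0.005,0],[0,0,-0.006,0],[0,0,-0.006,0]]], grip=0.07)

```text
clock: 22.77
position: [0.5008, -0.2833, 0.006]
tool_rot: [3.141, 0.0, 1.7]
force: [0.1, -0.7, -0.1]
grip_width: 0.07
finger_force: 0.0
```

```bash
python3 - <<'E'
from pose4 import *
pose(range(-10,31,5))
E
```

```text
F [ 0.1 -0.7 -0.1] pos [ 0.5008 -0.2833  0.006 ] t 22.77
-35.13 -10 [-2.4 -1.5  1.7]
-34.56 -5 [-6.7 -4.1  1.7]
-31.91 0 [-12.4  -9.1   1.5]
-22.41 5 [-6.5 -0.1  1.5]
-25.69 10 [10.2  6.1 -4.7]
-23.47 15 [ 1.7 12.  -1.2]
-25.2 20 [ 1.8 16.6 -0.2]
-25.17 25 [-0.7 17.  -0.2]
-30.87 30 [16.  23.5  1. ]
```

```bash
cat > stand.py <<'E'
from h import *
from scipy.ndimage import map_coordinates
def stand(zt=.052,cam='wrist'):
    s=bot.observe();M=R.from_euler('xyz',s['tool_rot']).as_matrix()
    w=bot.grab_frame(cam)
    gray=cv2.GaussianBlur(cv2.cvtColor(w['pixels'],cv2.COLOR_RGB2GRAY),(0,0),1.5).astype(float)
    th=np.linspace(0,2*np.pi,60,endpoint=False)
    def S(c,rad): 
        P=np.array([proj(w,c+rad*np.array([np.cos(t),np.sin(t),0]),1) for t in th]);return map_coordinates(gray,[P[:,1],P[:,0]],order=1)
    o=s['position'].copy();o[2]=zt;best=[]
    for a in range(-45,46,3):
        for b in range(-9,10,3):
            c=o+M[:,0]*a/1000+M[:,1]*b/1000
            best.append((np.minimum(abs(S(c,.0107)-S(c,.0093)),30).mean()+np.minimum(abs(S(c,.0217)-S(c,.0203)),30).mean(),a,b))
    best.sort(reverse=True);r=[]
    for _,a0,b0 in best[:2]:
      for a in np.arange(a0-3,a0+3.1,.5):
        for b in np.arange(b0-3,b0+3.1,.5):
          c=o+M[:,0]*a/1000+M[:,1]*b/1000
          r.append((np.minimum(abs(S(c,.0107)-S(c,.0093)),30).mean()+np.minimum(abs(S(c,.0217)-S(c,.0203)),30).mean(),a,b,c))
    k=max(r,key=lambda t:t[0]);print('zt',zt,'score %.1f'%k[0],'tool a,b mm',k[1],k[2],'world',np.round(k[3],4))
E
python3 - <<'E'
from stand import *
stand();stand(.048);stand(.056)
p=bot.grab_frame('wrist');save(p,'w5.png')
for r in bot.regions_of(p,'cap_1'): 
    ys,xs=np.where(r['region']);print(np.round(r['position']),r['conf'],xs.min(),xs.max(),ys.min(),ys.max(),len(xs))
E
```

```text
zt 0.052 score 26.4 tool a,b mm -7.5 0.5 world [ 0.5023 -0.2907  0.052 ]
zt 0.048 score 28.7 tool a,b mm -9.0 2.0 world [ 0.5039 -0.2919  0.048 ]
zt 0.056 score 26.1 tool a,b mm 13.0 -4.0 world [ 0.4951 -0.2708  0.056 ]
[ 42. 291.] 0.86 5 76 256 330 3695
[315. 285.] 0.84 268 368 228 332 8418
[ 50. 171.] 0.83 11 90 117 233 7070
```

Request:
carry_out(rows=[[[0,0,-0.02,0],[0,0,-0.05,0],[0,0,-0.08,0],[0,0,-0.11,0],[0,0,-0.12,0],[0,0,-0.12,0],[0,0,-0.12,0]]])

```text
clock: 23.65
position: [0.5007, -0.2834, 0.1258]
tool_rot: [3.141, 0.001, 1.7]
force: [-0.3, -0.2, 0.1]
grip_width: 0.0701
finger_force: 0.0
```

```bash
python3 - <<'E'
from stand import *
stand();stand(.042)
for cam in('wrist','side','scene'):
  p=bot.grab_frame(cam);save(p,'x_'+cam+'.png')
  for r in bot.regions_of(p,'cap_1'): 
    ys,xs=np.where(r['region']);f=cam=='wrist'
    x=atz(p,r['position'],.03,f)
    if abs(x[0]-.50)<.05 and abs(x[1]+.28)<.08: 
        c=max(cv2.findContours(r['region'].astype(np.uint8),0,1)[0],key=len);print(cam,np.round(r['position']),r['conf'],xs.min(),xs.max(),ys.min(),ys.max(),len(xs),x,cv2.minAreaRect(c))
E
```

```text
zt 0.052 score 25.2 tool a,b mm -7.0 3.5 world [ 0.5051 -0.2899  0.052 ]
zt 0.042 score 23.4 tool a,b mm -11.5 3.5 world [ 0.5054 -0.2941  0.042 ]
wrist [317. 212.] 0.93 290 342 179 247 2938 [ 0.50322052 -0.29042476  0.03      ] ((316.0, 213.0), (68.0, 52.0), 90.0)
side [294. 252.] 0.82 288 303 240 264 353 [ 0.50472097 -0.27947542  0.03      ] ((295.5, 252.0), (24.0, 15.0), 90.0)
scene [335. 234.] 0.76 328 342 225 247 285 [ 0.50415707 -0.29127432  0.03      ] ((335.0, 236.0), (22.0, 14.0), 90.0)
```

```bash
cat > cyl.py <<'E'
from h import *
from scipy.optimize import minimize
def cyl(x0,z0=0,cams=('wrist','side','scene'),lean=False):
    th=np.linspace(0,2*np.pi,40)
    for cam in cams:
        p=bot.grab_frame(cam);f=cam=='wrist'
        rs=bot.regions_of(p,'cap_1');gp=proj(p,[*x0,z0+.026],f)
        r=min(rs,key=lambda r:np.hypot(*(np.array(r['position'])-gp)));m=r['region'].astype(np.float32)
        G=lambda x:cv2.GaussianBlur(x.astype(np.float32),(0,0),1.5);Gm=G(m)
        def mod(q):
            l=np.radians([q[2],q[3]]) if lean else np.zeros(2)
            P=[]
            for h in(-.026,.026):
                for t in th: P.append(R.from_rotvec([l[0],l[1],0]).apply([.021*np.cos(t),.021*np.sin(t),h])+[q[0]/1000,q[1]/1000,z0+.026])
            P=np.array([proj(p,x,f) for x in P]).astype(np.float32);o=np.zeros((400,640),np.uint8)
            cv2.fillConvexPoly(o,np.round(cv2.convexHull(P)*16).astype(np.int32),1,shift=4);return o
        q0=[x0[0]*1000,x0[1]*1000]+([0,0] if lean else []);sx=[q0]+[[v+(5 if i==j else 0) for j,v in enumerate(q0)] for i in range(len(q0))]
        o=minimize(lambda q:((G(mod(q))-Gm)**2).sum(),q0,method='Nelder-Mead',options=dict(initial_simplex=sx))
        print(cam,np.round(o.x,1),'resid %.1f'%o.fun,'area',m.sum())
E
python3 - <<'E'
from cyl import *
cyl((.503,-.287));cyl((.503,-.287),cams=('wrist',),lean=True)
E
```

```text
wrist [ 503.3 -291.6] resid 91.5 area 2825.0
side [ 502.7 -288.3] resid 9.3 area 362.0
scene [ 505.5 -293.4] resid 18.0 area 296.0
wrist [ 503.8 -291.1   -4.2   -0.8] resid 60.8 area 2775.0
```

Request:
carry_out(rows=[[[-0.008,0.0016,0.03,0],[-0.008,0.0016,0.06,0],[-0.008,0.0016,0.09,0],[-0.008,0.0016,0.108,0],[-0.008,0.0016,0.116,0],[-0.008,0.0016,0.116,0],[-0.008,0.0016,0.116,0]]])

```text
clock: 25.03
position: [0.5038, -0.291, 0.0104]
tool_rot: [3.141, 0.0, 1.7]
force: [0.3, 0.3, 0.3]
grip_width: 0.0699
finger_force: 0.0
```

Request:
carry_out(rows=[[[0,0,0,0],[0,0,0,0],[0,0,0,0],[0,0,0,0],[0,0,0,0],[0,0,0,0],[0,0,0,0]]], grip=0.0, grip_force=30)

```text
clock: 25.62
position: [0.504, -0.2914, 0.011]
tool_rot: [3.14, 0.001, 1.7]
force: [-2.4, 0.3, 8.9]
grip_width: 0.0373
finger_force: 29.5
```

Request:
carry_out(rows=[[[0,0,-0.02,0],[0,0,-0.05,0],[0,0,-0.085,0],[0.03,0,-0.1,0],[0.06,0,-0.1,0],[0.09,0,-0.1,0],[0.106,0,-0.1,0],[0.106,0,-0.1,0],[0.106,0,-0.1,0]]])

```text
clock: 26.37
position: [0.49, -0.1854, 0.1106]
tool_rot: [3.141, 0.001, 1.702]
force: [0.4, 0.6, -1.2]
grip_width: 0.0376
finger_force: 30.9
```

```bash
python3 - <<'E'
from cyl import *
from pose4 import pose
s=bot.observe()['position'];print(s,bot.observe()['tool_rot'])
cyl((s[0],s[1]),z0=s[2]+.019-.026-.003,cams=('wrist','side','scene'))
pose(range(-20,31,5))
E
```

```text
[ 0.49003211 -0.18539727  0.11055983] [3.14077926e+00 6.83015085e-04 1.70156802e+00]
wrist [ 489.8 -184.2] resid 746.6 area 9960.0
side [ 487.  -181.7] resid 13.3 area 471.0
scene [ 484.7 -199.8] resid 113.1 area 168.0
F [ 0.3 -0.1 -1.1] pos [ 0.4897 -0.1866  0.1097] t 26.67
-34.46 -20 [15.2  1.3  0.1]
-38.9 -15 [12.   0.3 -0. ]
-44.36 -10 [ 9.5  0.5 -0.1]
-46.72 -5 [ 4.3 -3.5 -0.7]
-45.0 0 [ 0.1 -6.7 -0.5]
-42.24 5 [ -5.5 -13.   -0. ]
-35.24 10 [-2.7 -7.8  0.3]
-33.41 15 [-5.5  1.9 -0. ]
-34.29 20 [-8.1  1.7 -0.1]
-28.29 25 [ 4.1  6.4 -1.2]
-30.74 30 [-11.  -6.  -0.]
```

Request:
carry_out(rows=[[[0.003,-0.001,0,0],[0.003,-0.001,0.015,0],[0.003,-0.001,0.03,0],[0.003,-0.001,0.037,0],[0.003,-0.001,0.039,0],[0.003,-0.001,0.041,0],[0.003,-0.001,0.043,0],[0.003,-0.001,0.045,0],[0.003,-0.001,0.047,0],[0.003,-0.001,0.047,0]]])

```text
clock: 27.55
position: [0.4883, -0.183, 0.0628]
tool_rot: [3.142, 0.0, 1.7]
force: [0.3, -0.3, -1.3]
grip_width: 0.0375
finger_force: 30.9
```

Request:
carry_out(rows=[[[0,0,0.002,0],[0,0,0.004,0],[0,0,0.006,0],[0,0,0.008,0],[0,0,0.01,0],[0,0,0.012,0],[0,0,0.013,0],[0,0,0.013,0]]])

```text
clock: 28.22
position: [0.4882, -0.1829, 0.0495]
tool_rot: [-3.141, -0.0, 1.7]
force: [-1.1, 0.4, -0.4]
grip_width: 0.0378
finger_force: 30.9
```

Request:
carry_out(rows=[[[0,0,0.001,0],[0,0,0.002,0],[0,0,0.003,0],[0,0,0.004,0],[0,0,0.004,0]]])

```text
clock: 28.63
position: [0.4886, -0.1831, 0.0465]
tool_rot: [3.141, 0.001, 1.7]
force: [-6.0, 1.9, 19.0]
grip_width: 0.0378
finger_force: 33.4
```

Request:
carry_out(rows=[[[0,0,-0.02,0],[0,0,-0.04,0],[0,0,-0.05,0],[-0.02,0,-0.05,0],[-0.034,0,-0.05,0],[-0.034,0,-0.03,0],[-0.034,0,-0.0075,0],[-0.034,0,-0.0075,0],[-0.03,0,-0.0075,0],[-0.027,0,-0.0075,0],[-0.0245,0,-0.0095,0],[-0.0215,0,-0.012,0]]])

```text
clock: 29.63
position: [0.4915, -0.2052, 0.059]
tool_rot: [3.141, 0.002, 1.7]
force: [0.4, -8.4, -5.5]
grip_width: 0.0375
finger_force: 30.9
```

Request:
carry_out(rows=[[[0.002,0,-0.001,0],[0.0045,0,-0.0025,0],[0.0065,0,-0.0033,0],[0.009,0,-0.004,0],[0.0115,0,-0.0045,0],[0.0135,0,-0.0047,0],[0.017,0,-0.006,0],[0.021,0,-0.0075,0],[0.0245,0,-0.0083,0],[0.028,0,-0.0075,0],[0.0315,0,-0.0062,0],[0.0315,0,-0.0062,0]]])

```text
clock: 30.63
position: [0.4878, -0.1731, 0.0656]
tool_rot: [3.14, 0.002, 1.7]
force: [-0.4, -4.5, 6.9]
grip_width: 0.0376
finger_force: 30.4
```

```bash
python3 - <<'E'
from capang import *
run('s1')
E
```

```text
F [-0.4 -4.5  6.9] w 0.03760850941128954 pos [ 0.4878 -0.1731  0.0656] ff 30.437004193518078
d grasp px [297.4 256.8] pos [293.7 255.1] 0.54 314 [array([298. , 253.5]), array([21., 16.]), np.float64(90.0)]
w grasp px [314.  272.2] pos [314.4 284.5] 0.79 7757 [array([314.5, 285.5]), array([95., 97.]), np.float64(90.0)]
s grasp px [294.6 211.1] pos [300.6 212.9] 0.77 185 [array([300.3, 212.3]), array([17.7, 12.7]), np.float64(45.0)]
```

Request:
carry_out(rows=[[[0.002,0,0.001,0],[0.004,0,0.0025,0],[0.006,0,0.004,0],[0.0075,0,0.0055,0],[0.009,0,0.0065,0],[0.0105,0,0.0075,0],[0.012,0,0.0085,0],[0.012,0,0.0085,0]]])

```text
clock: 31.6
position: [0.4865, -0.1613, 0.057]
tool_rot: [3.139, 0.001, 1.7]
force: [-0.5, -3.2, 5.5]
grip_width: 0.0377
finger_force: 29.6
```

```bash
cat > lean.py <<'E'
from h import *
from scipy.optimize import minimize
# phi: lean of cap axis (the 'top' end) from up toward tool +x, deg. Joint fit over cameras; fingers masked by edges
def lean(phis,verbose=1):
    s=bot.observe();M=R.from_euler('xyz',s['tool_rot']).as_matrix();g=s['position']-.019*M[:,2]
    print('F',np.round(s['force'],1),'pos',np.round(s['position'],4),'t',round(float(s['clock']),2))
    th=np.linspace(0,2*np.pi,32);G=lambda x,k:cv2.GaussianBlur(x.astype(np.float32),(0,0),k)
    D=[]
    for cam in('wrist','side','scene'):
        p=bot.grab_frame(cam);f=cam=='wrist';gp=proj(p,g,f)
        rs=[r for r in bot.regions_of(p,'cap_1') if np.hypot(*(np.array(r['position'])-gp))<(70 if f else 15)]
        if not rs: print('no',cam);continue
        m=rs[0]['region'].astype(np.float32);W=np.zeros((400,640),np.float32)
        if f: W[:300]=1      # gripper hides below
        elif cam=='scene': continue
        else: W[:]=1
        D.append((p,f,G(m,1.5 if f else 1),W,1. if f else 9.))
    def cost(q,ph):
        ph=np.radians(ph);ax=-M[:,2]*np.cos(ph)+M[:,0]*np.sin(ph);e=np.cross(M[:,1],ax);c=g+M[:,0]*q[0]/1000-M[:,2]*q[1]/1000
        P=[c+h*ax+.021*np.cos(t)*e+np.clip(.021*np.sin(t),-.019,.019)*M[:,1] for h in(-.026,.026) for t in th];t=0
        for p,f,m,W,k in D:
            Q=np.array([proj(p,x,f) for x in P]).astype(np.float32);o=np.zeros((400,640),np.uint8)
            cv2.fillConvexPoly(o,np.round(cv2.convexHull(Q)*16).astype(np.int32),1,shift=4)
            t+=k*(((G(o,1.5 if f else 1)-m)*W)**2).sum()
        return t+.5*(q[0]**2+q[1]**2)
    for ph in phis:
        r=minimize(cost,[0,0],args=(ph,),method='Nelder-Mead',options=dict(initial_simplex=[[0,0],[4,0],[0,4]],maxiter=40))
        print(ph,round(r.fun,1),np.round(r.x,1))
E
python3 - <<'E'
from lean import *
lean(range(30,151,15))
E
```

```text
F [-0.5 -3.2  5.5] pos [ 0.4865 -0.1613  0.057 ] t 31.6
30 928.8 [-9.   4.3]
45 370.1 [-14.1   6.2]
60 247.6 [-17.6   5.6]
75 684.2 [-18.4   7.3]
90 1271.1 [-16.4   9.9]
105 1671.9 [-14.1  10.2]
120 1737.0 [-13.3  10. ]
135 1516.2 [-15.  13.]
150 1305.1 [-16.   12.9]
```

Request:
carry_out(rows=[[[0,0,-0.02,0],[0,0,-0.04,0],[0,0,-0.06,0],[0,0,-0.06,0],[0,0,-0.06,0]]])

```text
clock: 32.32
position: [0.4863, -0.1612, 0.117]
tool_rot: [3.139, 0.001, 1.7]
force: [0.5, -0.2, -1.1]
grip_width: 0.0379
finger_force: 30.8
```

```bash
python3 - <<'E'
from lean import *
import pose4
lean(range(30,106,15))
src=open('pose4.py').read().replace('[12,0,0])','[12,0,0],[-8,0,0],[-14,0,0],[-14,6,0],[-8,6,0])')
exec(src);pose(range(20,100,10))
E
```

```text
F [ 0.5 -0.2 -1.1] pos [ 0.4863 -0.1612  0.117 ] t 32.32
30 1296.1 [-10.7   0.3]
45 774.7 [-15.1   2.8]
60 408.0 [-18.3   2.9]
75 960.1 [-18.5   6.7]
90 1541.3 [-17.8   7.4]
105 2105.2 [-12.5  12.5]
F [ 0.7 -0.4 -1.8] pos [ 0.4852 -0.161   0.1149] t 32.62
-38.73 20 [ -6.9 -10.   -0.2]
-33.15 30 [-10.7  -2.1   0.4]
-34.2 40 [-14.1  -0.    0.5]
-42.52 50 [-16.6  -1.1   0.8]
-47.49 60 [-17.4   5.3   0.8]
-47.25 70 [-16.   13.2   0.1]
-24.29 80 [-9.5  9.7  0.3]
-25.27 90 [-9.  13.5  0.3]
```

Request:
carry_out(rows=[[[-0.02,-0.006,0,0],[-0.045,-0.015,0,0],[-0.075,-0.025,0,0],[-0.105,-0.035,0,0],[-0.135,-0.045,0,0],[-0.157,-0.052,0,0],[-0.157,-0.052,0.025,0],[-0.157,-0.052,0.05,0],[-0.157,-0.052,0.065,0],[-0.157,-0.052,0.073,0],[-0.157,-0.052,0.073,0],[-0.157,-0.052,0.073,0]]])

```text
clock: 33.67
position: [0.4544, -0.3234, 0.0427]
tool_rot: [-3.141, -0.0, 1.7]
force: [1.0, 0.1, -0.6]
grip_width: 0.0378
finger_force: 30.8
```

```bash
python3 - <<'E'
from h import *
go(.4536,-.3232,.030,97.4)
E
```

```text
t33.67 from [ 0.4544 -0.3234  0.0427] yaw 97.43 -> mm [ 0.3 -0.7 12.7] twist 0.03
```

Request:
carry_out(rows=[[[0,-0.0007,0.003,0],[0,-0.0007,0.006,0],[0,-0.0007,0.009,0],[0,-0.0007,0.012,0],[0,-0.0007,0.015,0],[0,-0.0007,0.015,0]]])

```text
clock: 34.17
position: [0.4541, -0.3238, 0.0274]
tool_rot: [3.141, 0.001, 1.7]
force: [3.1, -2.4, 1.6]
grip_width: 0.0374
finger_force: 31.1
```

Request:
carry_out(rows=[[[0,0,0.002,0],[0,0,0.004,0],[0,0,0.006,0],[0,0,0.008,0],[0,0,0.009,0],[0,0,0.009,0]]])

```text
clock: 34.67
position: [0.454, -0.3233, 0.0189]
tool_rot: [3.141, 0.0, 1.701]
force: [0.6, 3.3, 8.4]
grip_width: 0.0379
finger_force: 32.0
```

```bash
python3 - <<'E'
from lean import *
lean(range(45,106,10))
E
```

```text
F [0.6 3.3 8.4] pos [ 0.454  -0.3233  0.0189] t 34.67
no scene
45 397.3 [-13.2   7.3]
55 386.0 [-16.1   6.2]
65 412.7 [-17.2   8.4]
75 452.3 [-17.5   8.8]
85 658.6 [-16.2  11.6]
95 874.0 [-14.6  13.3]
105 1099.4 [-12.4  13.8]
```

Request:
carry_out(rows=[[[0,0,0.0015,0],[0,0,0.003,0],[0,0,0.0045,0],[0,0,0.0045,0]]])

```text
clock: 35.3
position: [0.454, -0.3232, 0.0143]
tool_rot: [3.141, -0.0, 1.701]
force: [-0.1, 3.4, 9.2]
grip_width: 0.0373
finger_force: 32.2
```

Request:
carry_out(rows=[[[0,0,0,0],[0,0,0,0],[0,0,0,0],[0,0,0,0],[0,0,0,0],[0,0,0,0],[0,0,0,0]]], grip=0.08)

```text
clock: 35.88
position: [0.4535, -0.3237, 0.014]
tool_rot: [-3.141, -0.0, 1.7]
force: [-0.3, -0.7, -0.7]
grip_width: 0.0799
finger_force: 0.0
```

Request:
carry_out(rows=[[[0,0,-0.03,0],[0,0,-0.07,0],[0,0,-0.11,0],[-0.015,0,-0.15,0],[-0.03,0,-0.19,0],[-0.03,0,-0.2,0],[-0.03,0,-0.2,0]]])

```text
clock: 36.47
position: [0.4584, -0.3551, 0.2176]
tool_rot: [3.138, 0.004, 1.698]
force: [0.5, -0.4, -0.2]
grip_width: 0.0798
finger_force: 0.0
```

```bash
python3 - <<'E'
from h import *
w=bot.grab_frame('wrist');save(w,'w6.png')
go(.4558,-.3401,.0291,97.4)
for r in bot.regions_of(w,'cap_1'):
    x=atz(w,r['position'],.046,True)
    if np.hypot(x[0]-.455,x[1]+.33)>.05: continue
    m=r['region'].astype(np.uint8);c=max(cv2.findContours(m,0,1)[0],key=len)[:,0]
    q=np.array([atz(w,u,.046,True)[:2] for u in c.astype(float)],np.float32)*1000
    print(x,r['conf'],m.sum(),cv2.minAreaRect(q),q.min(0),q.max(0))
E
```

```text
t36.52 from [ 0.4577 -0.3541  0.2153] yaw 97.36 -> mm [ 14.5  -0.5 186.2] twist -0.04
[ 0.45529097 -0.33158344  0.046     ] 0.58 2075 ((455.3290100097656, -336.4588623046875), (39.48195266723633, 57.84031295776367), 8.666585922241211) [ 432.16916 -366.6508 ] [ 477.1895  -305.66925]
```

Request:
carry_out(rows=[[[0.0206,0,0.03,0],[0.0206,0,0.07,0],[0.0206,0,0.11,0],[0.0206,0,0.145,0],[0.0206,0,0.17,0],[0.0206,0,0.184,0],[0.0206,0,0.188,0],[0.0206,0,0.188,0]]])

```text
clock: 37.23
position: [0.4538, -0.3318, 0.0243]
tool_rot: [-3.139, -0.002, 1.701]
force: [-0.3, 0.5, 0.6]
grip_width: 0.08
finger_force: 0.0
```

Request:
carry_out(rows=[[[0,0,0,0],[0,0,0,0],[0,0,0,0],[0,0,0,0],[0,0,0,0],[0,0,0,0],[0,0,0,0]]], grip=0.0, grip_force=30)

```text
clock: 37.82
position: [0.4548, -0.3333, 0.0271]
tool_rot: [3.141, 0.001, 1.7]
force: [-4.7, 1.2, 9.9]
grip_width: 0.0378
finger_force: 28.8
```

```bash
python3 - <<'E'
from h import *
e=np.array([np.cos(1.7),np.sin(1.7)])
t=np.array([.488,-.1818])+.021*e
go(t[0],t[1],.075,97.4)
E
```

```text
t37.82 from [ 0.4548 -0.3333  0.0271] yaw 97.40 -> mm [166.9  52.5 -48.1] twist -0.00
```

Request:
carry_out(rows=[[[0,0,-0.025,0],[0,0,-0.06,0],[0.005,0.002,-0.095,0],[0.035,0.011,-0.1,0],[0.065,0.02,-0.1,0],[0.095,0.03,-0.1,0],[0.125,0.04,-0.1,0],[0.155,0.05,-0.1,0],[0.167,0.0525,-0.08,0],[0.167,0.0525,-0.06,0],[0.167,0.0525,-0.048,0],[0.167,0.0525,-0.048,0]]])

```text
clock: 38.82
position: [0.4843, -0.1601, 0.0726]
tool_rot: [-3.139, -0.001, 1.701]
force: [-0.8, 0.1, -1.4]
grip_width: 0.0378
finger_force: 31.1
```

Request:
carry_out(rows=[[[0,0,0.006,0],[0,0,0.012,0],[0.0015,0,0.0165,0],[0.003,0,0.0205,0],[0.0045,0,0.0245,0],[0.006,0,0.0275,0],[0.007,0,0.03,0],[0.0075,0,0.032,0],[0.0085,0,0.0345,0],[0.009,0,0.0365,0],[0.0092,0,0.039,0],[0.0092,0,0.039,0]]])

```text
clock: 39.82
position: [0.4852, -0.1513, 0.0357]
tool_rot: [3.139, 0.0, 1.7]
force: [0.3, 3.6, 10.2]
grip_width: 0.0375
finger_force: 36.8
```

Request:
carry_out(rows=[[[0,0,0.0015,0],[-0.0005,0,0.003,0],[-0.001,0,0.0042,0],[-0.0018,0,0.0045,0],[-0.0025,0,0.0045,0],[-0.0025,0,0.0045,0]]])

```text
clock: 40.32
position: [0.4853, -0.1519, 0.0314]
tool_rot: [3.139, -0.002, 1.702]
force: [-2.9, 15.9, 16.5]
grip_width: 0.0373
finger_force: 39.0
```

```bash
python3 - <<'E'
from lean import *
lean(range(-70,1,10))
from pose4 import pose
pose(range(-60,1,10))
E
```

```text
F [-2.9 15.9 16.5] pos [ 0.4853 -0.1519  0.0314] t 40.32
-70 769.7 [3.  3.8]
-60 522.9 [0.2 4.5]
-50 280.4 [-0.9  4. ]
-40 162.5 [-1.4  4.1]
-30 195.6 [-0.6  5.8]
-20 403.4 [0.8 6.1]
-10 768.9 [1.8 3.4]
0 1207.3 [5.2 3.4]
F [-3.  15.2 16.5] pos [ 0.4853 -0.152   0.0314] t 40.62
-19.44 -60 [18.6 13.7  0.2]
-18.36 -50 [15.5 10.4  0.2]
-20.64 -40 [ 5.8  5.5 -0.1]
-23.97 -30 [8.8 3.4 0.4]
-24.2 -20 [ 1.8  1.9 -0.1]
-24.93 -10 [-2.3 -0.6 -0. ]
-24.24 0 [-6.4 -1.9 -0.1]
```

Request:
carry_out(rows=[[[0,0,0.0015,0],[0,0,0.003,0],[-0.0005,0,0.0045,0],[-0.001,0,0.005,0],[-0.002,0,0.005,0],[-0.002,0,0.005,0]]])

```text
clock: 41.17
position: [0.4855, -0.1536, 0.0263]
tool_rot: [3.14, -0.002, 1.702]
force: [-2.1, 17.5, 14.2]
grip_width: 0.0377
finger_force: 40.0
```

```bash
python3 - <<'E'
from lean import *
lean(range(-45,1,7))
go(.499,-.29,.10,97.4)
E
```

```text
F [-2.1 17.5 14.2] pos [ 0.4855 -0.1536  0.0263] t 41.17
-45 374.0 [0.1 4. ]
-38 235.9 [-0.5  3.1]
-31 211.0 [0.7 6.3]
-24 364.4 [1.2 4.2]
-17 541.1 [2.3 3.7]
-10 805.4 [3.2 1.3]
-3 1062.6 [ 4.8 -0. ]
t41.47 from [ 0.4856 -0.1536  0.0264] yaw 97.52 -> mm [-136.8   -4.4  -73.9] twist 0.12
```

Request:
carry_out(rows=[[[0.004,0,-0.015,0],[0.004,0,-0.045,0],[0.004,0,-0.075,0],[-0.025,0.001,-0.08,0],[-0.055,0.002,-0.08,0],[-0.085,0.003,-0.08,0],[-0.115,0.005,-0.075,0],[-0.14,0.0063,-0.05,0],[-0.14,0.0063,-0.02,0],[-0.14,0.0063,0.005,0],[-0.14,0.0063,0.014,0],[-0.14,0.0063,0.014,0]]])

```text
clock: 42.47
position: [0.508, -0.2933, 0.0099]
tool_rot: [-3.139, -0.002, 1.7]
force: [-0.6, -0.5, -1.1]
grip_width: 0.0376
finger_force: 38.1
```

Request:
carry_out(rows=[[[0.001,0,0.002,0],[0.003,0,0.004,0],[0.006,0,0.0055,0],[0.009,0,0.0065,0],[0.012,0,0.0072,0],[0.015,0,0.008,0],[0.018,0,0.0085,0],[0.018,0,0.0085,0]]])

```text
clock: 43.13
position: [0.5079, -0.2772, 0.0047]
tool_rot: [3.139, 0.003, 1.7]
force: [-0.5, -3.5, 17.6]
grip_width: 0.0374
finger_force: 40.2
```

```bash
python3 - <<'E'
from lean import *
lean(range(-40,11,7))
E
```

```text
F [-0.5 -3.5 17.6] pos [ 0.5079 -0.2772  0.0047] t 43.13
-40 246.0 [-0.2  4.4]
-33 172.8 [0.1 4.2]
-26 257.9 [1. 5.]
-19 420.3 [2.1 4.7]
-12 709.8 [2.5 1.1]
-5 940.6 [4.4 0.7]
2 1182.9 [ 6.  -1.3]
9 1465.4 [8.3 0.2]
```

Request:
carry_out(rows=[[[0.0025,0,0.0005,0],[0.005,0,0.001,0],[0.0075,0,0.0015,0],[0.01,0,0.002,0],[0.0125,0,0.0025,0],[0.015,0,0.003,0],[0.015,0,0.003,0]]])

```text
clock: 44.02
position: [0.5062, -0.2624, 0.0018]
tool_rot: [3.138, 0.003, 1.7]
force: [0.9, -4.7, 18.6]
grip_width: 0.0375
finger_force: 38.8
```

```bash
python3 - <<'E'
from lean import *
lean(range(-40,11,7))
E
```

```text
F [ 0.9 -4.7 18.6] pos [ 0.5062 -0.2624  0.0018] t 44.02
-40 444.8 [-2.7  6.2]
-33 321.3 [-2.2  6.6]
-26 348.1 [-1.2  8. ]
-19 450.9 [-0.6  7. ]
-12 578.4 [0.7 5. ]
-5 759.4 [1.8 2.7]
2 964.2 [3.  0.4]
9 1230.0 [ 5.2 -1. ]
```

Request:
carry_out(rows=[[[0,0,-0.001,0],[0,0,-0.001,0]]])

```text
clock: 44.48
position: [0.5057, -0.2617, 0.0021]
tool_rot: [3.139, 0.002, 1.7]
force: [1.9, -3.7, 10.0]
grip_width: 0.0377
finger_force: 37.3
```

Request:
carry_out(rows=[[[0,0,-0.002,0],[0,0,-0.003,0],[0,0,-0.004,0],[0,0,-0.004,0],[0,0,-0.004,0],[0,0,-0.004,0]]], grip=0.07)

```text
clock: 44.98
position: [0.5046, -0.2612, 0.0049]
tool_rot: [-3.141, -0.0, 1.7]
force: [0.2, -0.7, 0.0]
grip_width: 0.0699
finger_force: 0.0
```

Request:
carry_out(rows=[[[0,0,-0.03,0],[0,0,-0.07,0],[0,0,-0.11,0],[0,0,-0.12,0],[0,0,-0.12,0]]])

```text
clock: 45.4
position: [0.5061, -0.262, 0.1283]
tool_rot: [3.137, 0.003, 1.7]
force: [-0.3, -0.9, -0.8]
grip_width: 0.0702
finger_force: 0.0
```

```bash
python3 - <<'E'
from cyl import *
s=bot.observe();print(s['position'],s['tool_rot'],s['clock'])
cyl((.508,-.262));cyl((.508,-.262),cams=('wrist',),lean=True)
E
```

```text
[ 0.50609901 -0.26201197  0.12828474] [3.13744544e+00 2.89403102e-03 1.69964766e+00] 45.4
wrist [ 503.4 -249.1] resid 87.9 area 2734.0
side [ 506.1 -253.2] resid 61.1 area 316.0
scene [ 503.8 -250.4] resid 6.3 area 308.0
wrist [ 5.031e+02 -2.490e+02 -2.300e+00 -1.000e-01] resid 69.6 area 2818.0
```

```bash
python3 - <<'E'
from h import *
go(.5035,-.2505,.0108,97.4)
E
```

```text
t45.80 from [ 0.5044 -0.261   0.1241] yaw 97.42 -> mm [ 10.4   0.6 113.3] twist 0.02
```

Request:
carry_out(rows=[[[0.0105,0.0006,0.03,0],[0.0105,0.0006,0.06,0],[0.0105,0.0006,0.09,0],[0.0105,0.0006,0.106,0],[0.0105,0.0006,0.1135,0],[0.0105,0.0006,0.1135,0],[0.0105,0.0006,0.1135,0]]])

```text
clock: 46.38
position: [0.5042, -0.2507, 0.0118]
tool_rot: [3.142, -0.0, 1.7]
force: [0.8, -0.2, 0.3]
grip_width: 0.07
finger_force: 0.0
```

Request:
carry_out(rows=[[[0,0,0,0],[0,0,0,0],[0,0,0,0],[0,0,0,0],[0,0,0,0],[0,0,0,0],[0,0,0,0],[0,0,0,0]]], grip=0.0, grip_force=30)

```text
clock: 47.05
position: [0.5045, -0.2511, 0.0127]
tool_rot: [3.14, 0.001, 1.7]
force: [-0.5, 0.2, 8.4]
grip_width: 0.0383
finger_force: 29.4
```

```bash
python3 - <<'E'
from h import *
go(.488,-.1835,.11,97.4)
E
```

```text
t47.05 from [ 0.5045 -0.2511  0.0127] yaw 97.40 -> mm [ 69.   -7.5 -97.4] twist -0.00
```

Request:
carry_out(rows=[[[0,0,-0.02,0],[0,0,-0.05,0],[0,0,-0.085,0],[0.03,-0.003,-0.097,0],[0.06,-0.0075,-0.097,0],[0.069,-0.0075,-0.097,0],[0.069,-0.0075,-0.085,0],[0.069,-0.0075,-0.07,0],[0.069,-0.0075,-0.064,0],[0.069,-0.0075,-0.064,0]]])

```text
clock: 47.88
position: [0.487, -0.1832, 0.0746]
tool_rot: [-3.14, -0.001, 1.7]
force: [0.4, 0.2, -0.7]
grip_width: 0.0382
finger_force: 31.0
```

Request:
carry_out(rows=[[[0,0,0.001,0],[0,0,0.003,0],[0,0,0.005,0],[0,0,0.007,0],[0,0,0.009,0],[0,0,0.0095,0],[0,0,0.0095,0]]])

```text
clock: 48.47
position: [0.4878, -0.1834, 0.0664]
tool_rot: [3.141, 0.0, 1.7]
force: [-2.8, -0.1, 10.5]
grip_width: 0.0378
finger_force: 32.1
```

```bash
python3 - <<'E'
from h import *
s=bot.observe();print(s['position'],s['force'],s['clock'])
from pose4 import pose
pose(range(-15,16,5))
E
```

```text
[ 0.48775579 -0.18342217  0.06636713] [-2.83801219 -0.10047739 10.4700817 ] 48.4667
F [-2.8 -0.1 10.5] pos [ 0.4878 -0.1834  0.0664] t 48.47
-42.61 -15 [14.2  0.5 -0. ]
-49.13 -10 [11.5  1.1  0.1]
-54.9 -5 [ 6.7 -3.3  0.3]
-56.96 0 [ 2.3 -6.9  0.1]
-56.11 5 [ -2.  -10.1   0. ]
-54.27 10 [ -5.1 -11.2   0.1]
-50.74 15 [ -8.3 -12.6   0. ]
```

Request:
carry_out(rows=[[[0,0,-0.01,0],[0,0,-0.023,0],[0,0,-0.023,-6],[0,0,-0.023,-13],[0,0,-0.023,-20],[0,0,-0.023,-27],[0,0,-0.023,-34],[0.001,0.001,-0.023,-41],[0.001,0.001,-0.023,-47],[0.001,0.001,-0.023,-47]]])

```text
clock: 49.35
position: [0.4885, -0.1824, 0.0894]
tool_rot: [3.141, 0.0, 2.525]
force: [0.3, -0.4, -0.7]
grip_width: 0.0382
finger_force: 31.0
```

Request:
carry_out(rows=[[[0,0.001,0,-6],[0,0.001,0,-12],[0,0.001,0,-18],[0,0.001,0,-24],[0,0.001,0,-30],[0,0.001,0,-36],[0,0.001,0,-41],[0,0.001,0,-44],[0,0.001,0,-44],[0,0.001,0,-44]]])

```text
clock: 50.18
position: [0.489, -0.1815, 0.0892]
tool_rot: [-3.142, -0.0, -3.0]
force: [-0.5, -0.1, -1.6]
grip_width: 0.0379
finger_force: 31.0
```

```bash
python3 - <<'E'
from tilt import *
s=bot.observe();print(s['position'],s['tool_rot'],s['qpos'],s['clock'],s['force'])
from pose4 import pose
pose(range(-10,16,5))
measure((285,340,118,172),cam='scene')
go(.4896,-.1810,.0887,188.4)
b=bot.grab_frame('side')
for l in('lens','tab','cap_1','jar'):
    print(l,[(np.round(r['position'],1),round(r['conf'],2)) for r in bot.spot_point(b,l)[:5]])
E
```

```text
[ 0.4889613  -0.18149309  0.08917417] [-3.14153966e+00 -1.13878421e-04 -2.99951413e+00] [ 0.80622026  0.68399808 -0.78409677  1.95657384  0.68188135  0.78686629
  1.34050716] 50.1833 [-0.48822408 -0.14601784 -1.58651269]
F [-0.5 -0.1 -1.6] pos [ 0.489  -0.1815  0.0892] t 50.18
-37.87 -10 [ 9.4 -0.   0.7]
-40.95 -5 [ 5.4 -3.6  0.9]
-41.45 0 [ 1.3 -6.7  0.7]
-40.21 5 [-2.4 -8.7  0.7]
-38.75 10 [ -5.2 -10.2   0.5]
-35.63 15 [ -7.  -10.3   0.5]
[ 285  118   42   54 1141]
scene 184 [-73.34  -4.59 -47.77] 390.06817626953125
scene 188.4 [-69.01  -5.98 -43.13] 386.62066650390625
scene 193 [-61.35  -6.81 -41.01] 391.6079406738281
t50.28 from [ 0.489  -0.1814  0.0892] yaw -171.79 -> mm [-0.6  0.3  0.5] twist -360.19
lens [(array([227.5, 198. ]), 0.7), (array([295.8, 266. ]), 0.2)]
tab [(array([244.7, 175.5]), 0.6)]
cap_1 [(array([356.4, 261.3]), 0.86), (array([269.9, 219. ]), 0.84), (array([414.3, 246.8]), 0.69), (array([296.4, 249.6]), 0.58), (array([367.3, 246.4]), 0.57)]
jar [(array([237.4, 289.5]), 0.69), (array([292.3, 223.1]), 0.5)]
```

```bash
python3 -c "
from workcell import bot
print(bot.job_done())"
```

```text
the job is handed in; nothing more can be done
None
```

The job is handed in, and the outcome has not been reported to me. The lens faces the spindle and is tipped about 34–35° down (estimated from the images). I felt the bore on the spindle and turned the cap over. It is held bore-up, about 18 mm clear above the spindle tip, with its mouth within about 3 mm of the lens's line of sight. The other cap and the jar had not moved at the last look.

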